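# Dress the mantelpiece coasters

### The arm

A 7-joint arm with a two-finger parallel gripper is mounted at the origin on the work surface. World frame = base frame: x ahead of the robot, y to its left, z up, the work surface at z = 0. Lengths are in m, angles in rad, forces in N, time in s.
With the tool pointing down it reaches from about 0.4 to 0.85 m from the base axis. Payload 4.5 kg.
Tool frame: the origin (TCP) lies on the centre line of the jaws, within the pads' length; the fingertips stand 14 mm ahead of it and the grasp point (between the pads) lies 5 mm behind it (nose_length is the distance from the TCP to the fingertips, in m); x points along the fingers, y is the direction in which the jaws open and shut, and the axes are right-handed (so a half turn about x gives the same grasp; the last joint's range is limited). The gripper opens to 88 mm and grips with 3 to 60 N. Pads are 18 mm wide; open, the fingers measure 123 mm over their backs; the gripper's body (75 mm by 187 mm) begins 45 mm behind the grasp point.
Start: joints at [1.17, 0.689, -0.195, 1.565, 0.157, 0.902, -0.215], TCP at [0.263, -0.567, 0.253] pointing down, gripper open.
Joint ranges: [-3.01, 3.01], [-0.46, 2.08], [-1.47, 1.51], [0.13, 2.56], [-1, 4.14], [0.04, 2.09], [-2.66, 2.66]. Speed limits (rad/s): [2.57, 2.57, 3.14, 3.14, 3.14, 3.14, 3.14].

### API

Orientations are given as a unit quaternion [x, y, z, w].
In Python, from plant import get_state, snapshot, camera_params, finish_job, boxes_of, silhouettes, spot_point, nose_length gives the robot as it stands.
- The arm moves only by the tool apply_moves, never from a script. Its arguments are lists of equal length, an entry for each row: "delta_pos": the shift along the tool's x, y, z in cm, a list of three; "yaw": the turn about the tool's x in rad; "gripper": the opening in per cent of the stroke, from 0 (shut) to 100 (fully open). A call has 1 to 10 rows; each row is the pose to reach, as a shift and turn from the pose measured when the call began, along the tool's axes at that moment; what a row does not reach only later rows make up. A row lasts 1/12 s, in which the tool goes at most 41.7 mm and 7.16 degrees, less where a joint would pass 70% of its speed; a pose out of reach is approached as far as the arm can. A call with a gripper value outside its range is refused whole. The fingers move at their own pace and stop on an object; "force" is the grip in N (left out, the last holds). Time passes only in rows, so rows that repeat a pose let the fingers close. It gives the time, the measured TCP pose, the force and the opening at its end, in the units of the state.
- get_state(): the state, without advancing time (a new reading comes with each control period).
- snapshot(name): name is "side" or "top" or "wrist"; returns the picture (400x640x3 uint8, red, green, blue); there is no depth.
- camera_params(name): a dict with "fovy" (degrees; the focal length in pixels is half the picture's height over the tangent of half this angle, whatever the lens; pixels are square), "cx", "cy" (the principal point, pixels), "position" and "orientation" of the camera in the world. Camera axes: x right, y down, z forward; pixel columns grow to the right and rows downward; lengths in m; the calibration is good to about 2 mm. A picture is of the moment at which its call begins: read the wrist's pose just before it. camera_params takes no time and is no camera call; for the wrist camera it gives the pose at the moment of the call.
- finish_job(): hands the job in, once; it reports no verdict.
Trained networks look in the newest picture that a camera, given by its name, has taken for a name from the list of things; names that differ only in an ending like _2 or _b are one class to them, and where a whole thing is asked for, a point or a joint stands for the part that bears it (a point fixed in the world has none). Each returns a list of dicts, best first, with "score" (0 to 1); they miss things now and then, are a little off and sometimes report something else, mostly with a low value. They report only what shows in the picture. A call takes as long as a camera call. They do not tell look-alikes from the thing itself.
- boxes_of(thing, camera): "bbox" ([left, top, width, height] in pixels, round what is visible of it).
- silhouettes(thing, camera): "mask" (400x640 bool, what is visible of it) and "bbox" ([left, top, width, height] in pixels, round what is visible of it).
- spot_point(thing, camera): "pixel" ([column, row] in pixels: a listed point, or the origin of a listed thing).
The state is a dict: "clock": time; "q": joint angles; "qd": joint speeds; "joint_torque": joint torques, N m; "tool_pos": TCP position; "eef_rot": TCP orientation; "contact_force": force on the tool from outside, world axes, zero at the start; "moment": the same for the moment, N m; "opening": opening from 0.0 (shut) to 1.0 (fully open).
Only numpy, scipy, OpenCV 4.12 (cv2) and the standard library are available. Lean on these libraries where they do the work, as an engineer would, in place of code of your own. Each camera call takes 0.05 s, during which the arm holds its last target.

### The job

Dress the mantel shelf: stand the wooden riser in the middle of the slate coaster in front of the acrylic box and set the teapot ornament centred on top of the riser, stand the white vase in the middle of the coaster in front of the key hook block, and the candle holder in the middle of the coaster in front of the clock. 'In front' is the side towards the robot. Keep everything upright, set it down gently without dropping it, and do not shift or tip the key hook block, acrylic box or clock.

Things in the scene. Friction and masses are not known exactly. Their poses are not given: they have to be found in the camera images.
- vase: Matte white porcelain bottle vase, 120 mm tall: round belly 58 mm across (widest from 25 to 45 mm up), foot 48 mm, narrowing to a straight round neck 30 mm across from 70 mm up to the top; 0.25 kg. Loose, upright. Origin at the centre of its underside, z up.
- teapot: Yellow ceramic ornament in the shape of a small teapot: round body 52 mm across with upright sides from 12 to 36 mm up, foot 40 mm across, lid closing at 48 mm and a little knob on it up to 58 mm. Spout towards its +x (tip 50 mm from the axis), loop handle towards its -x (to 48 mm), nothing sticks out along its y; 0.18 kg. Loose, upright, any turn. Origin at the centre of the body's underside, z up.
- riser: Plain wooden display riser, a round disc-like block 60 mm across and 40 mm tall with a flat top; 0.09 kg. Loose. Origin at the centre of its underside, z up; its top is 40 mm above it.
- candle_holder: Brass candle holder: round foot 56 mm across and 9 mm thick, straight round column 26 mm across from 9 to 65 mm up, and in it the stub of a cream candle 20 mm across that ends 85 mm up (a 6 mm wick above); 0.3 kg. Loose, upright. Origin at the centre of its underside, z up.
- coaster_a: Fixed round slate coaster, dark grey, 90 mm diameter, 5 mm thick, lying on the shelf; origin at the centre of its underside, so its top is 5 mm above it. The one in front of the key hook block, on the robot's side of it (centres about 135 mm apart).
- coaster_b: Fixed round slate coaster, dark grey, 90 mm diameter, 5 mm thick, lying on the shelf; origin at the centre of its underside, so its top is 5 mm above it. The one in front of the acrylic box, on the robot's side of it (centres about 135 mm apart).
- coaster_c: Fixed round slate coaster, dark grey, 90 mm diameter, 5 mm thick, lying on the shelf; origin at the centre of its underside, so its top is 5 mm above it. The one in front of the clock, on the robot's side of it (centres about 135 mm apart).
- key_block: Steel key hook block, 40 mm deep (x), 120 mm wide (y), 70 mm tall, with three dark pegs that stick out 32 mm towards the robot at 50 mm height; 0.9 kg. It stands free at the far side of the shelf and stays where it is. Origin at the centre of the block's underside, z up.
- acrylic_box: Clear acrylic lidded box, 94 mm deep (x), 114 mm wide (y), 61 mm tall, a press-button latch on the side towards the robot (sticks out to 57 mm from the centre) and a wooden piece and a card inside; 0.6 kg. It stands free at the far side of the shelf and stays shut where it is. Origin at the centre of its underside, z up.
- clock: Small round mantel clock in dark wood, 34 mm thick (x) on a foot 40 mm by 110 mm, 100 mm tall, plain pale face with two hands front and back; 0.7 kg. It stands free at the far side of the shelf and stays where it is. Origin at the centre of its underside, z up.
Things that resemble listed ones, but are neither listed nor needed, are in the scene too. Leave any blue look-alike of the vase alone. What is shaped like the teapot but pink is not meant.

How it is judged:
By the outcome, as a careful person would: the job done as asked, in the order asked, and still so for the second after the job is handed in, with the robot touching nothing.
It also fails if it takes over 120 s, if anything falls off the work surface, if the arm or the gripper's body presses on something with over 40 N, if the wrist force passes 120 N, or if a joint passes its speed limit or range.

## Working session

There is one attempt and no reset: what is moved stays moved. The work goes in short steps, Python scripts to look and compute and a tool call to move; the robot and the scene stay as the last step left them, time stands still between calls to the robot, and variables do not carry over. Pictures are saved under pics/ and viewed, and the job is handed in when it is done.

Besides the shell and the picture viewer there is one more tool, called after "Request:" as name(argument=value, ...), one argument or row to a line, values as JSON. apply_moves: Moves the arm, as the interface text tells. Its arguments: {"type":"object","properties":{"delta_pos":{"type":"array"},"yaw":{"type":"array"},"gripper":{"type":"array"},"force":{"type":"number"}},"required":["delta_pos","yaw","gripper"]}

```bash
ls; mkdir -p pics; python3 - <<'E'
from plant import *
import cv2,numpy as np
s=get_state(); print({k:np.round(v,3) if not isinstance(v,dict) else v for k,v in s.items()}, nose_length if not callable(nose_length) else nose_length())
for n in ["top","side","wrist"]:
    p=camera_params(n);print(n,p)
    im=snapshot(n);cv2.imwrite(f"pics/{n}0.png",im[:,:,::-1])
E
```

```text
pics
{'clock': np.float64(0.0), 'q': array([ 1.17 ,  0.69 , -0.195,  1.566,  0.157,  0.903, -0.215]), 'qd': array([ 0.001,  0.001, -0.001, -0.001,  0.001,  0.   , -0.001]), 'joint_torque': array([-1.0000e-03, -5.2757e+01, -1.2670e+00, -1.5343e+01, -5.3000e-02,
        7.0000e-03,  0.0000e+00]), 'tool_pos': array([ 0.263, -0.566,  0.252]), 'eef_rot': array([-0.69 , -0.153,  0.691, -0.152]), 'contact_force': array([-0.154,  0.11 , -0.707]), 'moment': array([-0.03 , -0.024,  0.039]), 'opening': np.float64(0.998)} 0.014
top {'fovy': 55.56319670050504, 'cx': 319.4343286358266, 'cy': 201.4685913245097, 'position': array([ 0.46172074, -0.01139442,  0.85435679]), 'orientation': array([-0.7027777 ,  0.70999421, -0.01869558,  0.04077021])}
side {'fovy': 47.270140697386154, 'cx': 317.0819042735692, 'cy': 208.07259963541082, 'position': array([-0.05858756,  0.57009887,  0.84903018]), 'orientation': array([-0.38199916,  0.84004559, -0.35521547,  0.14907052])}
wrist {'fovy': 67.8077075421005, 'cx': 323.02602935504876, 'cy': 202.3858176107835, 'position': array([ 0.32394678, -0.53768267,  0.38573312]), 'orientation': array([ 0.83557628, -0.5329658 , -0.07211878,  0.11206525])}
```

View pics/top0.png

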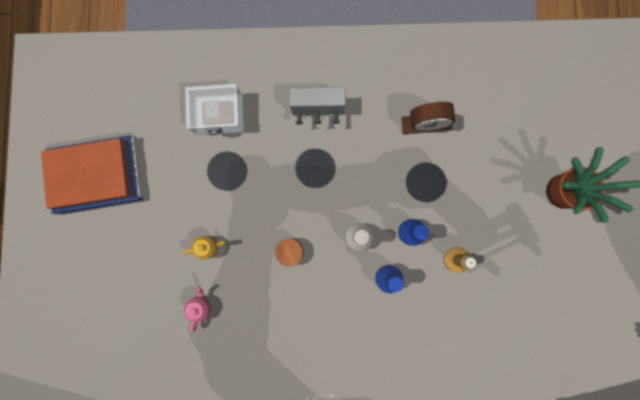

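View pics/side0.png

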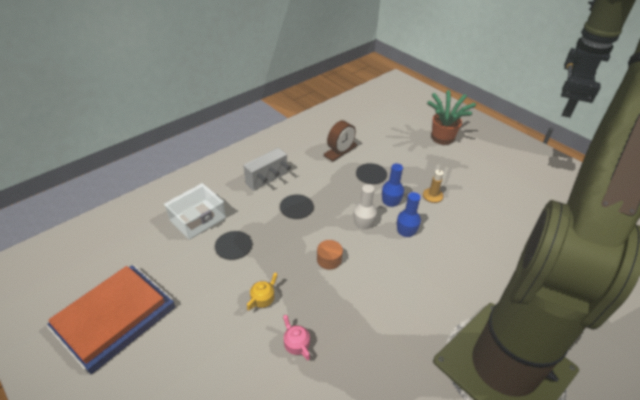

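View pics/wrist0.png

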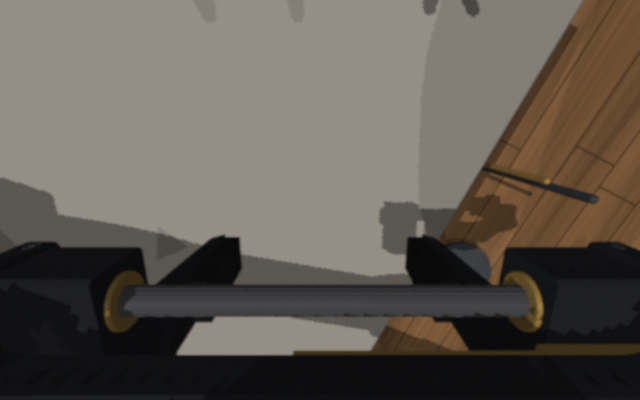

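```bash
cat > h.py <<'E'
from plant import *
import cv2,numpy as np
from scipy.spatial.transform import Rotation as R
from scipy.optimize import minimize
PROF={'vase':[(0,24),(25,29),(45,29),(70,15),(120,15)],
'riser':[(0,30),(40,30)],
'candle_holder':[(0,28),(9,28),(9,13),(65,13),(65,10),(85,10)],
'coaster':[(0,45),(5,45)],
'teapot':[(0,20),(12,26),(36,26),(48,10),(58,5)]}
def K(p):
    f=200/np.tan(np.radians(p['fovy']/2)); return f
def proj(p,X):
    c=R.from_quat(p['orientation']).inv().apply(np.atleast_2d(X)-p['position'])
    f=K(p); return np.c_[p['cx']+f*c[:,0]/c[:,2],p['cy']+f*c[:,1]/c[:,2]]
def back(p,uv,z):
    uv=np.atleast_2d(uv);f=K(p)
    d=R.from_quat(p['orientation']).apply(np.c_[(uv[:,0]-p['cx'])/f,(uv[:,1]-p['cy'])/f,np.ones(len(uv))])
    t=(z-p['position'][2])/d[:,2]; return p['position']+d*t[:,None]
def render(p,name,xy,z0=0,S=4):
    a=np.linspace(0,2*np.pi,40,endpoint=False);m=np.zeros((400*S//1,640*S),np.uint8)
    pr=PROF[name]
    for (h1,r1),(h2,r2) in zip(pr[:-1],pr[1:]):
        P=np.concatenate([np.c_[xy[0]+r/1e3*np.cos(a),xy[1]+r/1e3*np.sin(a),np.full(40,z0+h/1e3)] for h,r in((h1,r1),(h2,r2))])
        q=(proj(p,P)+.5)*S
        cv2.fillConvexPoly(m,cv2.convexHull(np.round(q).astype(np.int32)),1)
    return m
def fit(p,name,mask,xy0,z0=0,S=4):
    M=cv2.resize(mask.astype(np.float32),None,fx=S,fy=S,interpolation=cv2.INTER_LINEAR)>.5
    def c(x):
        r=render(p,name,x,z0,S)>0
        return 1-(r&M).sum()/max(1,(r|M).sum())
    xy0=np.array(xy0)
    res=minimize(c,xy0,method='Nelder-Mead',options=dict(initial_simplex=[xy0,xy0+[.012,0],xy0+[0,.012]],xatol=2e-4,fatol=1e-4))
    return res.x,1-res.fun
E
cat > a.py <<'E'
from h import *
import pickle
out={}
for cam in ["top","side"]:
    snapshot(cam);p=camera_params(cam)
    for t in ["vase","teapot","riser","candle_holder","coaster_a","key_block","acrylic_box","clock"]:
        for d in silhouettes(t,cam):
            if d['score']<.3: continue
            m=d['mask'];ys,xs=np.nonzero(m)
            if len(xs)<20: continue
            c=np.array([xs.mean(),ys.mean()])
            n=t.replace('_a','') if 'coaster' in t else t
            s=f"{cam} {t} {d['score']:.2f} {np.round(d['bbox'])} c={c.round(1)}"
            if n in PROF:
                zc=PROF[n][-1][0]/2e3; x,i=fit(p,n,m,back(p,c,zc)[0][:2]); s+=f" xy={x.round(4)} iou={i:.2f}"
            else: s+=f" back0={back(p,c,0.03)[0].round(3)}"
            print(s)
            out.setdefault((cam,t),[]).append(m)
pickle.dump(out,open('m0.pkl','wb'))
E
python3 a.py
```

```text
top vase 0.97 [374. 263.  32.  31.] c=[389.3 279.2] xy=[ 0.3653 -0.1313] iou=0.95
top vase 0.87 [397. 221.  31.  26.] c=[412.8 231.9] xy=[ 0.4639 -0.183 ] iou=0.95
top vase 0.84 [342. 222.  28.  30.] c=[358.6 236.7] xy=[ 0.455  -0.0685] iou=0.96
top teapot 0.78 [184. 233.  41.  28.] c=[203.8 247. ] xy=[0.4349 0.2683] iou=0.84
top teapot 0.67 [185. 290.  27.  43.] c=[196.8 308.9] xy=[0.3031 0.2811] iou=0.80
top riser 0.56 [276. 237.  31.  26.] c=[289.4 251.5] xy=[0.4239 0.0808] iou=0.91
top riser 0.38 [295. 148.  42.  42.] c=[314.4 167.9] xy=[0.6185 0.0283] iou=0.52
top candle_holder 0.83 [444. 246.  34.  25.] c=[458.  259.9] xy=[ 0.4023 -0.2853] iou=0.95
top candle_holder 0.68 [211. 145.  39.  47.] c=[226.4 170.3] xy=[0.6113 0.2324] iou=0.43
top coaster_a 0.97 [405. 161.  41.  40.] c=[426.  181.9] xy=[ 0.5758 -0.2242] iou=0.97
top coaster_a 0.78 [293. 148.  42.  43.] c=[314.5 168. ] xy=[0.6104 0.0258] iou=0.97
top coaster_a 0.68 [210. 148.  36.  40.] c=[226.6 171. ] xy=[0.6063 0.2265] iou=0.96
top key_block 0.58 [289.  86.  59.  38.] c=[317.1 102.6] back0=[0.753 0.017 0.03 ]
top acry
[... 726 characters left out ...]
iou=0.96
side candle_holder 0.98 [422. 169.  24.  34.] c=[434.5 189.2] xy=[ 0.401  -0.2829] iou=0.93
side coaster_a 0.98 [278. 194.  35.  29.] c=[296.5 206.8] xy=[0.6099 0.0257] iou=0.97
side coaster_a 0.72 [354. 161.  30.  25.] c=[371.2 174. ] xy=[ 0.5746 -0.2219] iou=0.94
side coaster_a 0.64 [215. 231.  39.  29.] c=[233.6 245. ] xy=[0.6071 0.2265] iou=0.97
side key_block 0.77 [244. 149.  47.  41.] c=[265.8 168.9] back0=[0.757 0.013 0.03 ]
side key_block 0.69 [422. 170.  21.  34.] c=[434.7 189.2] back0=[ 0.398 -0.28   0.03 ]
side acrylic_box 0.86 [165. 184.  57.  54.] c=[195.5 210.7] back0=[0.74  0.247 0.03 ]
side clock 0.85 [325. 121.  31.  41.] c=[340.4 140.8] back0=[ 0.719 -0.236  0.03 ]
```

```bash
cat >> h.py <<'E'
def plan(xyz,jaw=None,verbose=True):
    """jaw: world dir angle of tool y (mod pi) or None keep"""
    s=get_state();r=R.from_quat(s['eef_rot']);A=r.as_matrix()
    d=A.T@(np.array(xyz)-s['tool_pos'])*100
    a=np.arctan2(A[1,1],A[0,1]); yaw=0
    if jaw is not None:
        e=(jaw-a+np.pi/2)%np.pi-np.pi/2; yaw=-e   # tool x points down
    print('t',round(float(s['clock']),2),'pos',s['tool_pos'].round(4),'xaxis',A[:,0].round(3),'jaw',round(a,3),'q7',round(float(s['q'][6]),2),'open',round(float(s['opening']),3),'F',np.round(s['contact_force'],1))
    print('  -> delta',d.round(2),'yaw',round(yaw,3), 'dist',round(np.linalg.norm(d),1))
E
python3 -c "
from h import *
plan((.423,.081,.22),np.pi/2)
import pickle
m=pickle.load(open('m0.pkl','rb'))
for cam,zz in(('top',.03),('side',.03)):
    p=camera_params(cam);k=m[(cam,'teapot')][0];ys,xs=np.nonzero(k)
    w=back(p,np.c_[xs,ys],zz)[:,:2];c=w-w.mean(0);v=np.linalg.eigh(c.T@c)[1][:,1];print(v,np.arctan2(v[1],v[0]))
"
```

```text
t 1.05 pos [ 0.2633 -0.5668  0.2528] xaxis [ 0. -0. -1.] jaw -1.136 q7 -0.22 open 0.998 F [-0.2 -0.2  0.6]
  -> delta [  3.27 -52.03 -41.78] yaw 0.435 dist 66.8
[-0.17644217  0.98431101] 1.7481670623572185
[-0.4151238   0.90976493] 1.9988751997059526
```

Request:
apply_moves(
  delta_pos=[
    [0,-26,-21],
    [0,-26,-21],
    [0,-26,-21],
    [0,-26,-21],
    [0,-26,-21],
    [0,-26,-21],
    [0,-26,-21],
    [0,-26,-21],
    [0,-26,-21],
    [0,-26,-21],
  ],
  yaw=[0.1,0.2,0.3,0.4,0.435,0.435,0.435,0.435,0.435,0.435],
  gripper=[100,100,100,100,100,100,100,100,100,100],
)

```text
clock: 1.88
tool_pos: [0.3453, -0.2402, 0.253]
eef_rot: [0.707, 0.002, -0.707, 0.002]
contact_force: [0.6, -0.8, -0.5]
opening: 0.999
```

```bash
python3 -c "
from h import *
plan((.423,.081,.22),np.pi/2)"
```

```text
t 1.88 pos [ 0.3453 -0.2402  0.253 ] xaxis [ 0.001  0.    -1.   ] jaw -1.564 q7 -1.11 open 0.999 F [ 0.6 -0.8 -0.5]
  -> delta [  3.32 -32.07  -7.97] yaw 0.006 dist 33.2
```

Request:
apply_moves(
  delta_pos=[
    [1,-32.1,-8],
    [1,-32.1,-8],
    [1,-32.1,-8],
    [1,-32.1,-8],
    [1,-32.1,-8],
    [1,-32.1,-8],
    [1,-32.1,-8],
    [1,-32.1,-8],
    [1,-32.1,-8],
    [1,-32.1,-8],
  ],
  yaw=[0,0,0,0,0,0,0,0,0,0],
  gripper=[100,100,100,100,100,100,100,100,100,100],
)

```text
clock: 2.72
tool_pos: [0.4248, 0.0828, 0.2431]
eef_rot: [0.708, 0.004, -0.706, 0.003]
contact_force: [0.9, -0.8, -0.1]
opening: 0.999
```

```bash
python3 -c "
from h import *
plan((.423,.081,.02),np.pi/2)
p=camera_params('wrist');im=snapshot('wrist');cv2.imwrite('pics/w1.png',im[:,:,::-1])
for d in silhouettes('riser','wrist'):
    print(d['score'],d['bbox'])
    if d['score']>.3:print(fit(p,'riser',d['mask'],(.423,.081)))
"
```

```text
t 2.72 pos [0.4248 0.0828 0.2431] xaxis [ 0.002  0.001 -1.   ] jaw -1.561 q7 -1.84 open 0.999 F [ 0.9 -0.8 -0.1]
  -> delta [22.31  0.19  0.23] yaw 0.01 dist 22.3
0.72 [297.8, 153.4, 51.5, 53.7]
(array([0.42167692, 0.08191737]), np.float64(0.9710230136065849))
```

View pics/w1.png

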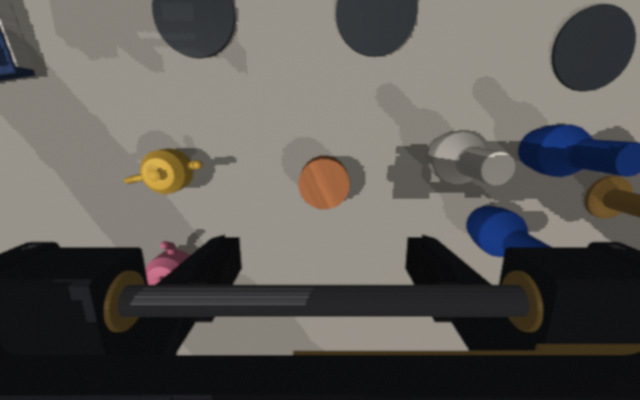

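Request:
apply_moves(
  delta_pos=[
    [4,0.13,0.25],
    [8,0.13,0.25],
    [11,0.13,0.25],
    [14,0.13,0.25],
    [16,0.13,0.25],
    [18,0.13,0.25],
    [19.5,0.13,0.25],
    [21,0.13,0.25],
    [22,0.13,0.25],
    [22.2,0.13,0.25],
  ],
  yaw=[0,0,0,0,0,0,0,0,0,0],
  gripper=[100,100,100,100,100,100,100,100,100,100],
  force=15,
)

```text
clock: 3.65
tool_pos: [0.4355, 0.0768, 0.0334]
eef_rot: [-0.698, 0.003, 0.716, -0.002]
contact_force: [0.5, -0.1, 0.7]
opening: 0.999
```

Request:
apply_moves(
  delta_pos=[
    [0,0,0],
    [0,0,0],
    [0,0,0],
    [0,0,0],
    [0,0,0],
    [0,0,0],
    [0,0,0],
    [0,0,0],
  ],
  yaw=[0,0,0,0,0,0,0,0],
  gripper=[60,50,50,50,50,50,50,50],
  force=15,
)

```text
clock: 4.32
tool_pos: [0.4356, 0.0765, 0.0339]
eef_rot: [-0.699, 0.003, 0.715, -0.002]
contact_force: [-0.5, -1.2, 6.2]
opening: 0.661
```

```bash
python3 -c "
from h import *
plan((.6065,.2265,.10),np.pi/2)"
```

```text
t 4.32 pos [0.4356 0.0765 0.0339] xaxis [-0.024 -0.007 -1.   ] jaw -1.572 q7 -2.64 open 0.661 F [-0.5 -1.2  6.2]
  -> delta [ -7.13 -14.98 -16.91] yaw -0.002 dist 23.7
```

Request:
apply_moves(
  delta_pos=[
    [0,0,0],
    [0,0,0],
    [0,0,0],
    [0,0,0],
    [-3,0,0],
    [-6,0,0],
    [-9,0,0],
    [-12,0,0],
    [-15,0,0],
    [-15,0,0],
  ],
  yaw=[0,0,0,0,0,0,0,0,0,0],
  gripper=[100,100,100,100,100,100,100,100,100,100],
)

```text
clock: 5.15
tool_pos: [0.4414, 0.0784, 0.188]
eef_rot: [-0.701, 0.002, 0.713, -0.001]
contact_force: [0.2, -0.0, -0.9]
opening: 0.999
```

Request:
apply_moves(
  delta_pos=[
    [0,0,0],
    [0,0,0],
    [0,0,0],
    [0,0,0],
    [0,0,0],
    [0,0,0],
    [0,0,0],
    [0,0,0],
    [0,0,0],
    [0,0,0],
  ],
  yaw=[-0.12,-0.24,-0.36,-0.48,-0.6,-0.72,-0.84,-0.96,-1.08,-1.2],
  gripper=[100,100,100,100,100,100,100,100,100,100],
)

```text
clock: 5.98
tool_pos: [0.441, 0.0782, 0.1873]
eef_rot: [-0.577, -0.402, 0.589, -0.398]
contact_force: [-1.1, -0.3, -0.5]
opening: 1.0
```

```bash
python3 -c "
from h import *
plan((.4225,.0815,.22),np.pi/2);print(get_state()['q'])"
```

```text
t 5.98 pos [0.441  0.0782 0.1873] xaxis [-0.017 -0.005 -1.   ] jaw -0.367 q7 -1.53 open 1.0 F [-1.1 -0.3 -0.5]
  -> delta [-3.24 -1.89  0.39] yaw 1.204 dist 3.8
[ 0.23686254  0.70454036 -0.83749744  2.11527457  0.82314868  0.71035318
 -1.52742619]
```

Request:
apply_moves(
  delta_pos=[
    [0,0,0],
    [0,0,0],
    [0,0,0],
    [0,0,0],
    [0,0,0],
    [0,0,0],
    [0,0,0],
    [0,0,0],
    [0,0,0],
    [0,0,0],
  ],
  yaw=[-0.12,-0.24,-0.36,-0.48,-0.6,-0.72,-0.84,-0.96,-1.08,-1.2],
  gripper=[100,100,100,100,100,100,100,100,100,100],
)

```text
clock: 6.82
tool_pos: [0.4406, 0.078, 0.1865]
eef_rot: [0.249, 0.666, -0.257, 0.655]
contact_force: [-0.3, -0.0, 0.2]
opening: 0.995
```

Request:
apply_moves(
  delta_pos=[
    [0,0,0],
    [0,0,0],
    [0,0,0],
    [0,0,0],
    [0,0,0],
    [0,0,0],
    [0,0,0],
    [0,0,0],
  ],
  yaw=[-0.12,-0.24,-0.36,-0.48,-0.6,-0.73,-0.73,-0.73],
  gripper=[100,100,100,100,100,100,100,100],
)

```text
clock: 7.48
tool_pos: [0.4401, 0.078, 0.1857]
eef_rot: [0.0, 0.714, -0.003, 0.7]
contact_force: [0.6, -0.4, -0.2]
opening: 1.002
```

```bash
cat > w.py <<'E'
import sys
from h import *
n,x,y,pic=sys.argv[1],float(sys.argv[2]),float(sys.argv[3]),sys.argv[4]
p=camera_params('wrist');im=snapshot('wrist');cv2.imwrite(f'pics/{pic}.png',im[:,:,::-1])
for d in silhouettes(n,'wrist'):
    if d['score']>.3:
        ys,xs=np.nonzero(d['mask']);c0=back(p,[xs.mean(),ys.mean()],PROF[n][-1][0]/2e3)[0]
        print(d['score'],np.round(d['bbox']),c0.round(3),fit(p,n,d['mask'],c0[:2]) if len(xs)>30 else '')
E
python3 w.py riser .4225 .0815 w2; python3 -c "
from h import *
plan((.4225,.0815,.22),np.pi/2);print(get_state()['q'])
snapshot('top')
p=camera_params('top')
for d in silhouettes('riser','top'):
  if d['score']>.3:print(d['bbox'],fit(p,'riser',d['mask'],(.4225,.0815)))"
```

```text
0.97 [292. 144.  60.  62.] [0.423 0.077 0.02 ] (array([0.42138531, 0.0771935 ]), np.float64(0.9587641046848231))
t 7.58 pos [0.4403 0.078  0.1861] xaxis [-0.019 -0.005 -1.   ] jaw 1.566 q7 0.13 open 0.997 F [ 0.   0.1 -0.4]
  -> delta [-3.35  0.32 -1.85] yaw -0.005 dist 3.8
[ 0.4282996   0.90930932 -1.28415335  2.10811026  1.04946468  1.0479769
  0.13460684]
[407.8, 161.3, 41.1, 40.1] (array([0.4225, 0.0815]), np.float64(0.0))
```

View pics/w2.png

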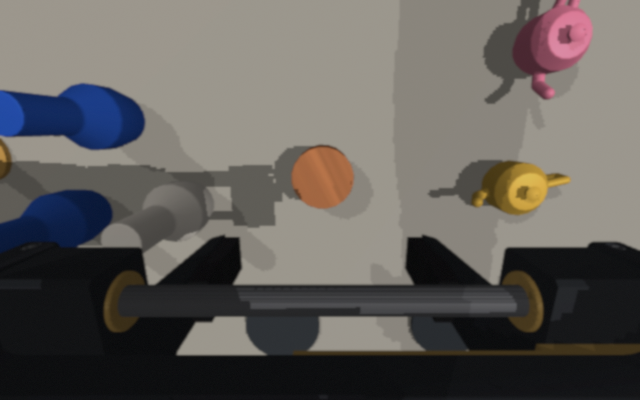

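```bash
python3 -c "
from h import *
plan((.4214,.0772,.1),np.pi/2)
plan((.4214,.0772,.022),np.pi/2)"
```

```text
t 7.68 pos [0.4405 0.078  0.1864] xaxis [-0.019 -0.006 -1.   ] jaw 1.567 q7 0.14 open 0.999 F [-0.1  0.8 -0.4]
  -> delta [ 8.67 -0.04 -1.75] yaw -0.004 dist 8.8
t 7.68 pos [0.4405 0.078  0.1864] xaxis [-0.019 -0.006 -1.   ] jaw 1.567 q7 0.14 open 0.999 F [-0.1  0.8 -0.4]
  -> delta [ 1.647e+01  1.000e-02 -1.600e+00] yaw -0.004 dist 16.6
```

Request:
apply_moves(
  delta_pos=[
    [1,0,-1.7],
    [3,0,-1.7],
    [5,0,-1.7],
    [7,0,-1.7],
    [8.7,0,-1.7],
    [8.7,0,-1.7],
  ],
  yaw=[0,0,0,0,0,0],
  gripper=[100,100,100,100,100,100],
)

```text
clock: 8.18
tool_pos: [0.4206, 0.0767, 0.0975]
eef_rot: [-0.001, 0.715, -0.004, 0.699]
contact_force: [0.2, -0.2, -0.3]
opening: 0.999
```

```bash
python3 -c "
from h import *
plan((.4214,.0772,.022),np.pi/2);print(get_state()['q'])"
```

```text
t 8.18 pos [0.4206 0.0767 0.0975] xaxis [-0.023 -0.008 -1.   ] jaw 1.566 q7 -0.1 open 0.999 F [ 0.2 -0.2 -0.3]
  -> delta [7.54 0.11 0.25] yaw -0.004 dist 7.5
[ 0.35101388  1.04004506 -1.15473304  2.22226001  1.30428408  0.9522454
 -0.09668648]
```

Request:
apply_moves(
  delta_pos=[
    [2,0.1,0.2],
    [4,0.1,0.2],
    [5.5,0.1,0.2],
    [6.7,0.1,0.2],
    [7.4,0.1,0.2],
    [7.6,0.1,0.25],
    [7.6,0.1,0.25],
  ],
  yaw=[0,0,0,0,0,0,0],
  gripper=[100,100,100,100,100,100,100],
)

```text
clock: 8.77
tool_pos: [0.4217, 0.0773, 0.0218]
eef_rot: [-0.001, 0.715, -0.004, 0.699]
contact_force: [-0.3, 0.3, -0.2]
opening: 0.999
```

```bash
python3 -c "
from h import *
plan((.4214,.0772,.022),np.pi/2);print(get_state()['q'])"
```

```text
t 8.77 pos [0.4217 0.0773 0.0218] xaxis [-0.022 -0.007 -1.   ] jaw 1.566 q7 -0.24 open 0.999 F [-0.3  0.3 -0.2]
  -> delta [-0.02 -0.01 -0.03] yaw -0.005 dist 0.0
[ 0.30814176  1.18763948 -1.06276367  2.23327569  1.52051346  0.9467374
 -0.23500453]
```

Reached precisely. Grip.

Request:
apply_moves(
  delta_pos=[
    [0,0,0],
    [0,0,0],
    [0,0,0],
    [0,0,0],
    [0,0,0],
    [0,0,0],
    [-0.5,0,0],
    [-1,0,0],
    [-2,0,0],
    [-3,0,0],
  ],
  yaw=[0,0,0,0,0,0,0,0,0,0],
  gripper=[50,50,50,50,50,50,50,50,50,50],
  force=15,
)

```text
clock: 9.6
tool_pos: [0.4221, 0.0776, 0.0522]
eef_rot: [-0.001, 0.715, -0.004, 0.699]
contact_force: [0.5, 0.4, -1.4]
opening: 0.68
```

```bash
python3 -c "
from h import *
plan((.53,.16,.12),np.pi/2)
plan((.6067,.2265,.09),np.pi/2)"; python3 w.py riser 0 0 w3
```

```text
t 9.6 pos [0.4221 0.0776 0.0522] xaxis [-0.023 -0.007 -1.   ] jaw 1.566 q7 -0.18 open 0.68 F [ 0.5  0.4 -1.4]
  -> delta [-7.08  8.25 10.59] yaw -0.005 dist 15.2
t 9.6 pos [0.4221 0.0776 0.0522] xaxis [-0.023 -0.007 -1.   ] jaw 1.566 q7 -0.18 open 0.68 F [ 0.5  0.4 -1.4]
  -> delta [-4.31 14.96 18.29] yaw -0.005 dist 24.0
0.77 [252. 194. 138. 144.] [0.435 0.078 0.02 ] (array([0.42254703, 0.07785455]), np.float64(0.6289453536223562))
```

View pics/w3.png

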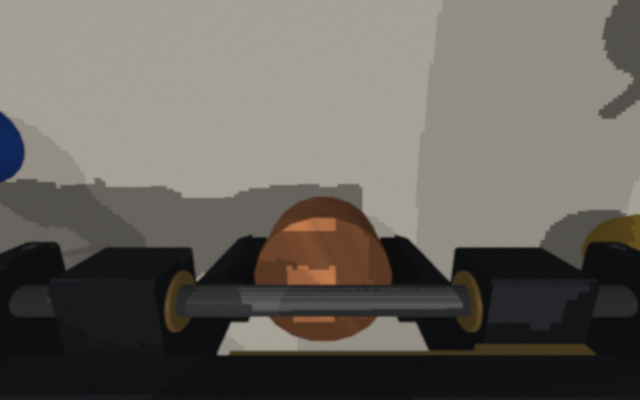

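Request:
apply_moves(
  delta_pos=[
    [-1.5,1,1.2],
    [-3,3,3.7],
    [-4.3,5,6.2],
    [-4.3,7.5,9.2],
    [-4.3,10,12.3],
    [-4.3,12.5,15.3],
    [-4.3,14,17.2],
    [-4.3,14.9,18.2],
    [-4.3,14.96,18.29],
    [-4.3,14.96,18.29],
  ],
  yaw=[0,0,0,0,0,0,0,0,0,0],
  gripper=[50,50,50,50,50,50,50,50,50,50],
)

```text
clock: 10.53
tool_pos: [0.6069, 0.227, 0.0906]
eef_rot: [-0.001, 0.715, -0.004, 0.7]
contact_force: [-0.5, 0.1, -0.4]
opening: 0.676
```

```bash
python3 -c "
from h import *
plan((.6067,.2265,.028),np.pi/2);print(get_state()['q'])
im=snapshot('wrist');cv2.imwrite('pics/w4.png',im[:,:,::-1])
snapshot('top');p=camera_params('top')
for d in silhouettes('coaster_b','top'):
  if d['score']>.3:print(d['bbox'])"
```

```text
t 10.53 pos [0.6069 0.227  0.0906] xaxis [-0.021 -0.007 -1.   ] jaw 1.566 q7 0.28 open 0.676 F [-0.5  0.1 -0.4]
  -> delta [ 6.26 -0.01  0.11] yaw -0.004 dist 6.3
[ 0.08431286  1.18025643 -1.12211514  1.55633117  1.1163758   1.17685676
  0.28319801]
[212.2, 170.5, 34.9, 18.4]
```

View pics/w4.png

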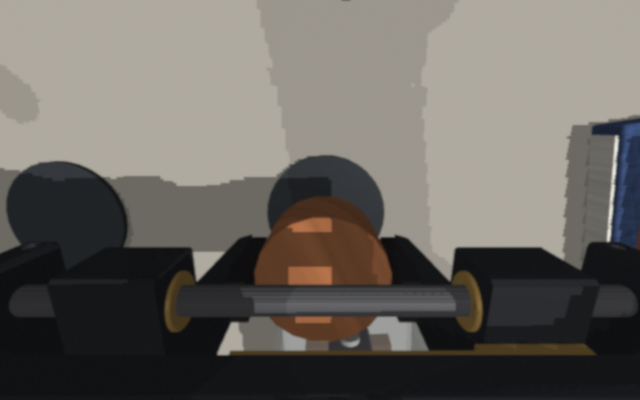

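Request:
apply_moves(
  delta_pos=[
    [1.5,0,0.05],
    [3,0,0.05],
    [4.5,0,0.1],
    [5.5,0,0.1],
    [6,0,0.1],
    [6.2,0,0.1],
    [6.3,0,0.1],
    [6.37,0,0.1],
    [6.4,0,0.1],
    [6.4,0,0.1],
  ],
  yaw=[0,0,0,0,0,0,0,0,0,0],
  gripper=[50,50,50,50,50,50,50,50,50,50],
)

```text
clock: 11.52
tool_pos: [0.6065, 0.2253, 0.0275]
eef_rot: [-0.001, 0.714, -0.004, 0.7]
contact_force: [1.2, -0.6, -1.1]
opening: 0.674
```

```bash
python3 -c "
from h import *
plan((.6067,.2265,.0268),np.pi/2)"
```

```text
t 11.52 pos [0.6065 0.2253 0.0275] xaxis [-0.021 -0.007 -1.   ] jaw 1.566 q7 0.24 open 0.674 F [ 1.2 -0.6 -1.1]
  -> delta [0.07 0.12 0.02] yaw -0.004 dist 0.1
```

Request:
apply_moves(
  delta_pos=[
    [0,0.12,0],
    [0.05,0.12,0],
    [0.09,0.12,0],
    [0.12,0.12,0],
    [0.12,0.12,0],
  ],
  yaw=[0,0,0,0,0],
  gripper=[50,50,50,50,50],
)

```text
clock: 11.93
tool_pos: [0.6067, 0.227, 0.0272]
eef_rot: [-0.001, 0.714, -0.004, 0.7]
contact_force: [-1.6, -0.6, 3.8]
opening: 0.676
```

Request:
apply_moves(
  delta_pos=[
    [0,0,0],
    [0,0,0],
    [0,0,0],
    [0,0,0],
    [0,0,0],
    [-1,0,0],
    [-3,0,0],
    [-6,0,0],
    [-10,0,0],
    [-13,0,0],
  ],
  yaw=[0,0,0,0,0,0,0,0,0,0],
  gripper=[72,76,80,86,92,95,95,95,95,95],
)

```text
clock: 12.77
tool_pos: [0.6093, 0.2287, 0.1605]
eef_rot: [-0.0, 0.714, -0.003, 0.7]
contact_force: [1.1, 0.2, 1.0]
opening: 0.952
```

```bash
python3 -c "
from h import *
jt=1.748-np.pi/2
plan((.4346,.268,.17),jt);print(get_state()['q'],jt)"
```

```text
t 12.77 pos [0.6093 0.2287 0.1605] xaxis [-0.019 -0.005 -1.   ] jaw 1.567 q7 0.34 open 0.952 F [1.1 0.2 1. ]
  -> delta [ -0.64   3.86 -17.5 ] yaw 1.39 dist 17.9
[ 0.09616545  1.09604919 -1.17382571  1.51683224  1.02894173  1.25719498
  0.33681163] 0.17720367320510344
```

Request:
apply_moves(
  delta_pos=[
    [-0.5,0.4,-1.8],
    [-0.5,0.8,-3.5],
    [-0.5,1.2,-5.3],
    [-0.5,1.6,-7],
    [-0.5,2,-9],
    [-0.5,2.4,-11],
    [-0.5,2.8,-13],
    [-0.5,3.2,-15],
    [-0.5,3.7,-17],
    [-0.5,3.9,-17.5],
  ],
  yaw=[0.11,0.22,0.33,0.44,0.55,0.66,0.77,0.88,1.0,1.1],
  gripper=[95,95,95,95,95,95,95,95,95,95],
)

```text
clock: 13.6
tool_pos: [0.4312, 0.2695, 0.1697]
eef_rot: [0.366, 0.607, -0.376, 0.597]
contact_force: [-0.7, -0.9, 0.3]
opening: 0.95
```

```bash
python3 -c "
from h import *
jt=1.748-np.pi/2
plan((.4346,.268,.17),jt);print(get_state()['q'],jt)
for cam in['top','side']:
  im=snapshot(cam);cv2.imwrite(f'pics/{cam}1.png',im[:,:,::-1]);p=camera_params(cam)
  for d in silhouettes('riser',cam):
    if d['score']>.3:print(d['bbox'],fit(p,'riser',d['mask'],(.607,.2265),z0=.005))"; python3 w.py teapot 0 0 w5
```

```text
t 13.6 pos [0.4312 0.2695 0.1697] xaxis [-0.02  -0.004 -1.   ] jaw 0.466 q7 -1.1 open 0.95 F [-0.7 -0.9  0.3]
  -> delta [-0.03  0.24  0.29] yaw 0.289 dist 0.4
[-0.08467912  0.85495788 -0.98561919  1.95454767  0.92168825  0.8905259
 -1.10411815] 0.17720367320510344
[206.3, 154.0, 37.3, 30.6] (array([0.60688668, 0.22600434]), np.float64(0.9550268997982515))
[221.1, 228.1, 25.5, 22.7] (array([0.60676526, 0.22618339]), np.float64(0.28627561044063987))
0.85 [149.  80.  95.  75.] [0.301 0.283 0.029] (array([0.30115422, 0.28184823]), np.float64(0.8340401109587731))
0.6 [297. 145.  57. 105.] [0.434 0.267 0.029] (array([0.43409224, 0.26785235]), np.float64(0.8184253363829305))
```

View pics/w5.png

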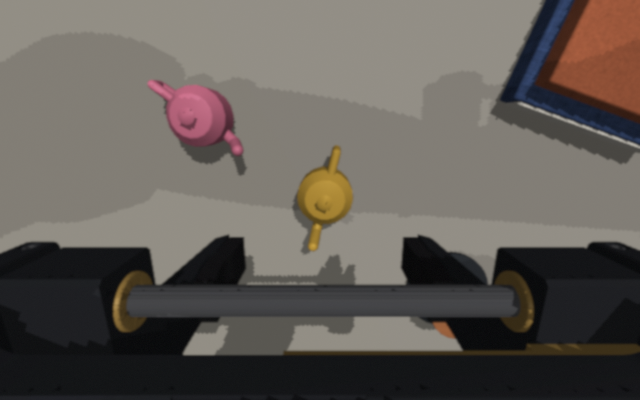

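View pics/side1.png

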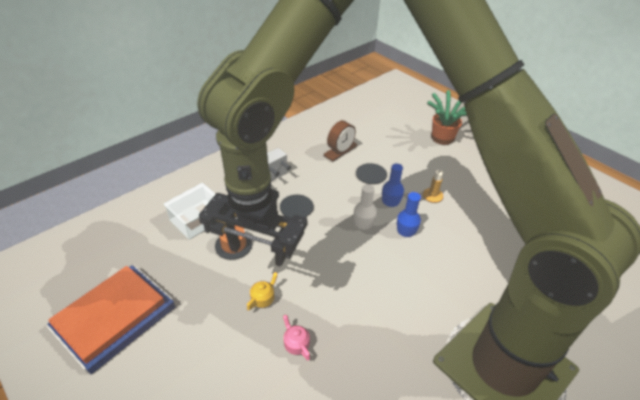

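```bash
python3 -c "
from h import *
p=camera_params('wrist')
w=back(p,[[336,150],[313,247]],.033);v=w[0]-w[1];print(w,np.arctan2(v[1],v[0]))
a=np.arctan2(v[1],v[0])
for t in(a-np.pi/2,.21): plan((.4344,.2678,.021),t)
print(proj(camera_params('wrist'),[[.4344,.2678,.058],[.4344,.2678,.0]]))
"
```

```text
[[0.42358804 0.31097179 0.033     ]
 [0.4467989  0.2174821  0.033     ]] 1.8141478389491654
t 13.9 pos [0.4354 0.2681 0.1686] xaxis [-0.018 -0.005 -1.   ] jaw 0.467 q7 -1.09 open 0.947 F [ 0.5 -0.6 -0.2]
  -> delta [14.76  0.17  0.04] yaw 0.224 dist 14.8
t 13.9 pos [0.4354 0.2681 0.1686] xaxis [-0.018 -0.005 -1.   ] jaw 0.467 q7 -1.09 open 0.947 F [ 0.5 -0.6 -0.2]
  -> delta [14.76  0.17  0.04] yaw 0.257 dist 14.8
[[324.6012198  204.12673734]
 [325.34129226 189.28235371]]
```

Request:
apply_moves(
  delta_pos=[
    [1,0.17,0],
    [3,0.17,0],
    [5.5,0.17,0],
    [8,0.17,0],
    [10,0.17,0],
    [11.5,0.17,0],
    [13,0.17,0],
    [14.2,0.17,0],
    [14.7,0.17,0.04],
    [14.7,0.17,0.04],
  ],
  yaw=[0.1,0.2,0.23,0.23,0.23,0.23,0.23,0.23,0.23,0.23],
  gripper=[85,85,85,85,85,85,85,85,85,85],
)

```text
clock: 14.73
tool_pos: [0.4345, 0.2671, 0.0203]
eef_rot: [0.431, 0.56, -0.443, 0.551]
contact_force: [-0.4, 0.3, -0.4]
opening: 0.851
```

```bash
python3 -c "
from h import *
plan((.4344,.2678,.021),.243);print(get_state()['q'])
for c in['wrist','side']:
  im=snapshot(c);cv2.imwrite(f'pics/{c}6.png',im[:,:,::-1])
"
```

```text
t 14.73 pos [0.4345 0.2671 0.0203] xaxis [-0.02  -0.006 -1.   ] jaw 0.237 q7 -1.58 open 0.851 F [-0.4  0.3 -0.4]
  -> delta [-0.07  0.01 -0.07] yaw -0.006 dist 0.1
[-0.22072396  1.0551619  -0.71560519  2.00675101  1.24718376  0.63846063
 -1.57712343]
```

View pics/wrist6.png

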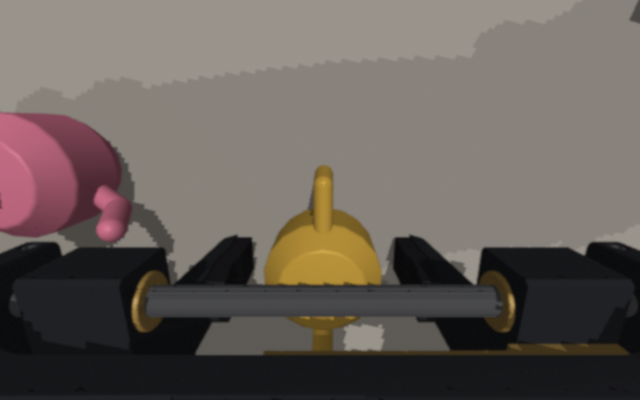

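Request:
apply_moves(
  delta_pos=[
    [-0.05,0,-0.07],
    [-0.05,0,-0.07],
    [-0.05,0,-0.07],
    [-0.05,0,-0.07],
    [-0.05,0,-0.07],
    [-0.05,0,-0.07],
    [-0.05,0,-0.07],
    [-0.5,0,-0.07],
    [-1.5,0,-0.07],
    [-3,0,-0.07],
  ],
  yaw=[0,0,0,0,0,0,0,0,0,0],
  gripper=[70,40,40,40,40,40,40,40,40,40],
  force=15,
)

```text
clock: 15.67
tool_pos: [0.4345, 0.2678, 0.051]
eef_rot: [0.431, 0.56, -0.444, 0.551]
contact_force: [0.3, 0.5, -1.8]
opening: 0.583
```

```bash
python3 -c "
from h import *
plan((.4344,.2678,.16));plan((.6069,.226,.11),.9)
im=snapshot('wrist');cv2.imwrite(f'pics/w7.png',im[:,:,::-1])
"
```

```text
t 15.67 pos [0.4345 0.2678 0.051 ] xaxis [-0.02  -0.006 -1.   ] jaw 0.237 q7 -1.51 open 0.583 F [ 0.3  0.5 -1.8]
  -> delta [-1.089e+01 -2.400e-01  1.000e-02] yaw 0 dist 10.9
t 15.67 pos [0.4345 0.2678 0.051 ] xaxis [-0.02  -0.006 -1.   ] jaw 0.237 q7 -1.51 open 0.583 F [ 0.3  0.5 -1.8]
  -> delta [-6.22 15.65  8.12] yaw -0.663 dist 18.7
```

View pics/w7.png

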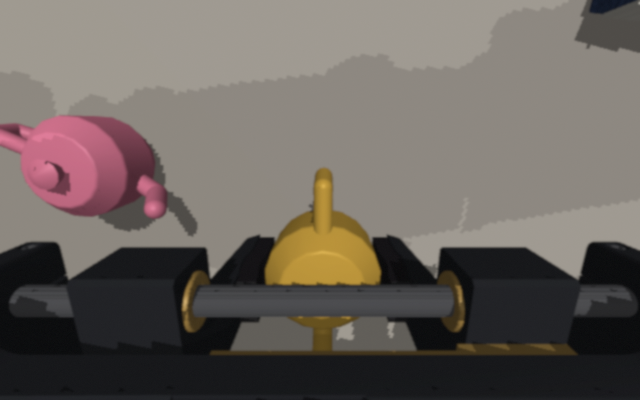

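```bash
python3 -c "
from h import *
plan((.6069,.2260,.12))"
```

```text
t 15.72 pos [0.4355 0.2693 0.0539] xaxis [-0.017 -0.003 -1.   ] jaw 0.238 q7 -1.51 open 0.583 F [0.4 0.4 0.3]
  -> delta [-6.89 15.52  8.23] yaw 0 dist 18.9
```

Request:
apply_moves(
  delta_pos=[
    [-2,0,0],
    [-5,0.5,0.3],
    [-6.9,2,1.1],
    [-6.9,4,2.1],
    [-6.9,7,3.7],
    [-6.9,10,5.3],
    [-6.9,13,6.9],
    [-6.9,15,8],
    [-6.9,15.52,8.23],
    [-6.9,15.52,8.23],
  ],
  yaw=[0,0,0,0,0,0,0,0,0,0],
  gripper=[40,40,40,40,40,40,40,40,40,40],
)

```text
clock: 16.55
tool_pos: [0.6083, 0.2244, 0.1189]
eef_rot: [0.433, 0.559, -0.443, 0.551]
contact_force: [-0.4, 0.2, -2.5]
opening: 0.582
```

```bash
python3 -c "
from h import *
plan((.6069,.2260,.0665));print(get_state()['q'])
im=snapshot('side');cv2.imwrite(f'pics/s8.png',im[:,:,::-1])"
```

```text
t 16.55 pos [0.6083 0.2244 0.1189] xaxis [-0.017 -0.004 -1.   ] jaw 0.234 q7 -0.91 open 0.582 F [-0.4  0.2 -2.5]
  -> delta [ 5.24 -0.   -0.19] yaw 0 dist 5.2
[ 0.00851054  1.036256   -0.88488062  1.55489642  0.89298964  1.01471391
 -0.9098614 ]
```

View pics/s8.png

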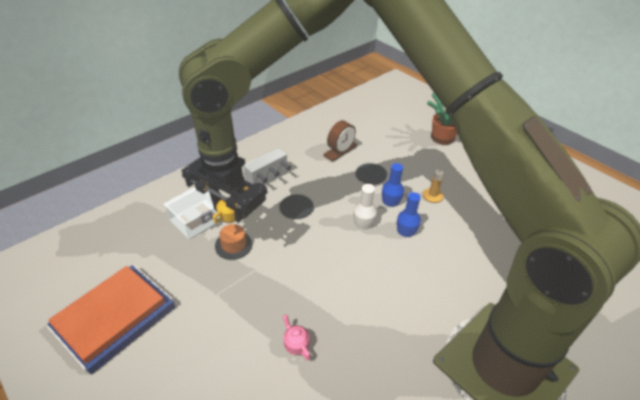

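Request:
apply_moves(
  delta_pos=[
    [1,0,-0.19],
    [2,0,-0.19],
    [3,0,-0.19],
    [4,0,-0.19],
    [4.6,0,-0.19],
    [4.9,0,-0.19],
    [5.05,0,-0.19],
    [5.15,0,-0.19],
    [5.15,0,-0.19],
    [5.15,0,-0.19],
  ],
  yaw=[0,0,0,0,0,0,0,0,0,0],
  gripper=[40,40,40,40,40,40,40,40,40,40],
)

```text
clock: 17.43
tool_pos: [0.6053, 0.2277, 0.0682]
eef_rot: [0.433, 0.56, -0.442, 0.551]
contact_force: [0.2, 0.4, -1.2]
opening: 0.583
```

```bash
python3 -c "
from h import *
plan((.6069,.2260,.0656))"
```

```text
t 17.43 pos [0.6053 0.2277 0.0682] xaxis [-0.018 -0.003 -1.   ] jaw 0.237 q7 -0.96 open 0.583 F [ 0.2  0.4 -1.2]
  -> delta [0.25 0.12 0.2 ] yaw 0 dist 0.3
```

```bash
python3 -c "
from h import *
for i in range(4):
  snapshot('wrist');plan((.6069,.2260,.0656))"
```

```text
t 17.48 pos [0.6054 0.2276 0.0682] xaxis [-0.018 -0.003 -1.   ] jaw 0.237 q7 -0.96 open 0.586 F [ 0.2 -0.4 -2.1]
  -> delta [0.25 0.12 0.19] yaw 0 dist 0.3
t 17.53 pos [0.6053 0.2275 0.0681] xaxis [-0.018 -0.003 -1.   ] jaw 0.236 q7 -0.96 open 0.581 F [ 0.3 -0.2 -1.5]
  -> delta [0.24 0.13 0.18] yaw 0 dist 0.3
t 17.58 pos [0.6052 0.2275 0.068 ] xaxis [-0.018 -0.003 -1.   ] jaw 0.237 q7 -0.96 open 0.583 F [ 0.4 -0.7 -2.3]
  -> delta [0.24 0.13 0.18] yaw 0 dist 0.3
t 17.63 pos [0.6051 0.2274 0.0679] xaxis [-0.018 -0.003 -1.   ] jaw 0.237 q7 -0.96 open 0.586 F [-0.4  0.5 -2.2]
  -> delta [0.23 0.14 0.18] yaw 0 dist 0.3
```

Request:
apply_moves(
  delta_pos=[
    [0.05,0.14,0.18],
    [0.1,0.14,0.18],
    [0.12,0.14,0.18],
    [0.12,0.14,0.18],
    [0.12,0.14,0.18],
    [0.12,0.14,0.18],
  ],
  yaw=[0,0,0,0,0,0],
  gripper=[40,40,40,40,40,40],
)

```text
clock: 18.13
tool_pos: [0.607, 0.2267, 0.0679]
eef_rot: [0.433, 0.56, -0.442, 0.551]
contact_force: [-2.2, -1.7, 5.3]
opening: 0.582
```

```bash
python3 -c "
from h import *
snapshot('wrist');plan((.6069,.2260,.0656))"
```

```text
t 18.18 pos [0.607  0.2267 0.0678] xaxis [-0.017 -0.002 -1.   ] jaw 0.237 q7 -0.95 open 0.584 F [-2.1 -0.4  5.8]
  -> delta [ 0.22 -0.02  0.07] yaw 0 dist 0.2
```

```bash
python3 -c "
from h import *
im=snapshot('side');cv2.imwrite(f'pics/s9.png',cv2.resize(im[150:290,140:300,::-1],None,fx=5,fy=4,interpolation=cv2.INTER_CUBIC))
im=snapshot('wrist');cv2.imwrite(f'pics/w9.png',im[:,:,::-1])"
```

```text
(no output)
```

View pics/s9.png

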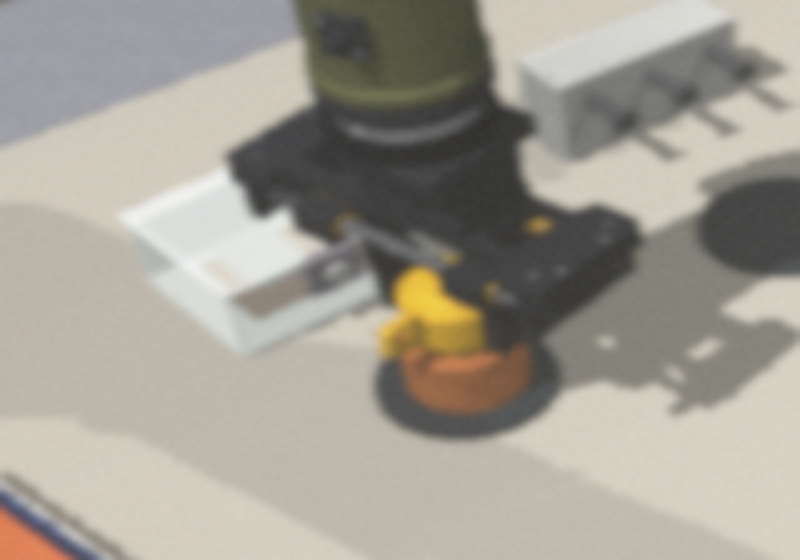

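View pics/w9.png

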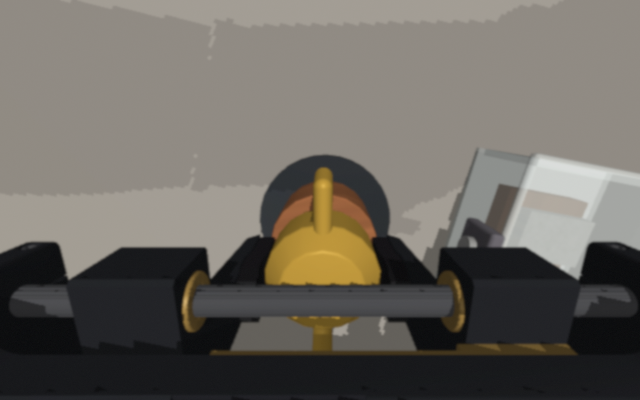

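Request:
apply_moves(
  delta_pos=[
    [0,0,0],
    [0,0,0],
    [0,0,0],
    [0,0,0],
    [0,0,0],
    [0,0,0],
    [-1,0,0],
    [-3,0,0],
    [-6,0,0],
    [-9,0,0],
  ],
  yaw=[0,0,0,0,0,0,0,0,0,0],
  gripper=[60,63,67,72,78,82,84,84,84,84],
)

```text
clock: 19.12
tool_pos: [0.6081, 0.2267, 0.1588]
eef_rot: [0.433, 0.56, -0.442, 0.551]
contact_force: [0.6, -0.3, 0.5]
opening: 0.84
```

```bash
python3 -c "
from h import *
plan((.455,-.0687,.22),np.pi/2);print(get_state()['q'])
im=snapshot('side');cv2.imwrite(f'pics/s10.png',cv2.resize(im[150:290,140:300,::-1],None,fx=5,fy=4,interpolation=cv2.INTER_CUBIC))"
```

```text
t 19.12 pos [0.6081 0.2267 0.1588] xaxis [-0.019 -0.002 -1.   ] jaw 0.237 q7 -0.87 open 0.84 F [ 0.6 -0.3  0.5]
  -> delta [ -5.76 -21.93  25.1 ] yaw -1.334 dist 33.8
[ 0.01746987  0.98988934 -0.91682617  1.52957373  0.84341452  1.07433564
 -0.87293844]
```

View pics/s10.png

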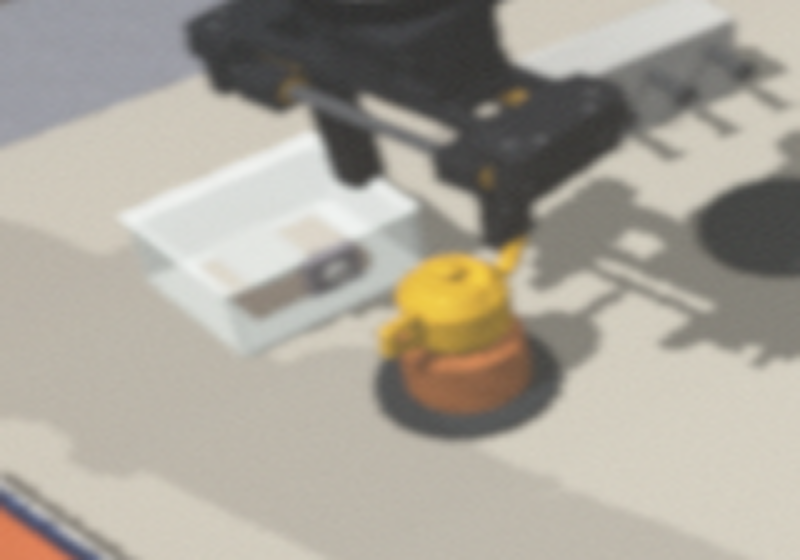

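Request:
apply_moves(
  delta_pos=[
    [-3,-1,1],
    [-5.7,-3,3.5],
    [-5.7,-5.5,6.3],
    [-5.7,-8,9.2],
    [-5.7,-11,12.6],
    [-5.7,-14,16],
    [-5.7,-17,19.5],
    [-5.7,-19.5,22.4],
    [-5.7,-21.5,24.6],
    [-5.7,-21.93,25.1],
  ],
  yaw=[0,0,0,0,0,0,0,0,0,0],
  gripper=[84,84,84,84,84,60,60,60,60,60],
)

```text
clock: 20.0
tool_pos: [0.4528, -0.073, 0.2226]
eef_rot: [0.435, 0.558, -0.444, 0.55]
contact_force: [0.1, -0.8, 0.5]
opening: 0.601
```

```bash
python3 w.py vase 0 0 w11; python3 -c "
from h import *
plan((.455,-.0687,.22));print(get_state()['q'])
for cam in['top','side']:
  snapshot(cam);p=camera_params(cam)
  PROF['rt']=[(0,30),(40,30)]
  for d in silhouettes('teapot',cam):
    if d['score']>.3:
      ys,xs=np.nonzero(d['mask']);print(cam,d['score'],d['bbox'],fit(p,'teapot',d['mask'],back(p,[xs.mean(),ys.mean()],.07)[0][:2],z0=.045))
  for d in silhouettes('vase',cam):
    if d['score']>.3:
      ys,xs=np.nonzero(d['mask']);print(cam,d['score'],d['bbox'],fit(p,'vase',d['mask'],back(p,[xs.mean(),ys.mean()],.06)[0][:2]))
"
```

```text
0.71 [302. 152.  54.  62.] [ 0.454 -0.066  0.06 ] (array([ 0.45424857, -0.06727537]), np.float64(0.9679425500457628))
0.59 [195. 189.  74.  74.] [ 0.365 -0.13   0.06 ] (array([ 0.36539778, -0.13015411]), np.float64(0.9321618308132407))
0.58 [289. 246.  48.  88.] [ 0.463 -0.175  0.06 ] (array([ 0.46422397, -0.18217973]), np.float64(0.6248830318153462))
t 20.1 pos [ 0.4562 -0.0681  0.2235] xaxis [-0.01   0.003 -1.   ] jaw 0.233 q7 -0.61 open 0.599 F [-0.2  0.1 -0.5]
  -> delta [ 0.35 -0.13  0.03] yaw 0 dist 0.4
[ 0.67801759  0.7228186  -1.05163502  2.04294324  0.8239876   0.8897101
 -0.61280996]
top 0.65 [185.1, 286.7, 27.9, 45.1] (array([0.3104988, 0.2651977]), np.float64(0.7760845094813403))
top 0.64 [197.2, 151.5, 43.8, 28.1] (array([0.60684448, 0.22591184]), np.float64(0.826810449009947))
side 0.92 [284.7, 315.9, 25.0, 42.4] (array([0.28109693, 0.29660886]), np.float64(0.7921957977372431))
side 0.62 [214.4, 208.3, 32.0, 29.9] (array([0.60763371, 0.2255203 ]), np.float64(0.7841125449545167))
side 0.8 [395.2, 193.3, 25.9, 42.0] (array([ 0.36471806, -0.13058316]), np.float64(0.9532132085685562))
side 0.72 [381.2, 162.5, 24.3, 45.2] (array([ 0.46073206, -0.18118501]), np.float64(0.882144707304438))
side 0.6 [353.5, 185.2, 24.5, 46.2] (array([ 0.45468045, -0.06908243]), np.float64(0.927537410540013))
```

View pics/w11.png

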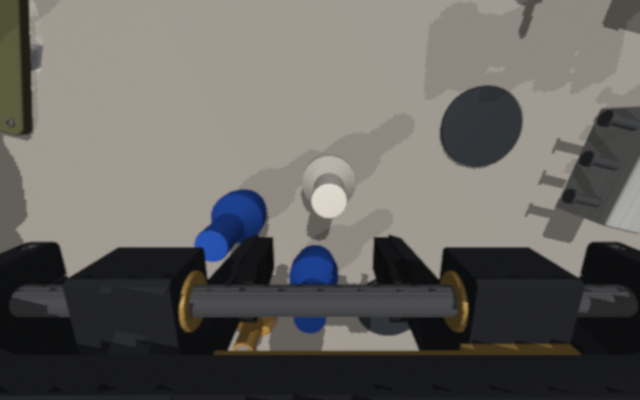

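```bash
python3 -c "
from h import *
snapshot('wrist');plan((.4547,-.0685,.092))"
```

```text
t 20.45 pos [ 0.4576 -0.0646  0.2235] xaxis [-0.009  0.005 -1.   ] jaw 0.239 q7 -0.61 open 0.601 F [0.2 1.1 0.1]
  -> delta [13.15 -0.27  0.4 ] yaw 0 dist 13.2
```

Request:
apply_moves(
  delta_pos=[
    [1,-0.3,0.4],
    [2,-0.3,0.4],
    [4,-0.3,0.4],
    [6,-0.3,0.4],
    [7.5,-0.3,0.4],
    [8.5,-0.3,0.4],
    [8.5,-0.3,0.4],
    [8.5,-0.3,0.4],
  ],
  yaw=[0,0,0,0,0,0,0,0],
  gripper=[60,60,60,60,60,60,60,60],
)

```text
clock: 21.12
tool_pos: [0.4542, -0.0685, 0.1376]
eef_rot: [0.436, 0.561, -0.438, 0.552]
contact_force: [0.3, -0.9, -1.1]
opening: 0.597
```

```bash
python3 w.py vase 0 0 w12;python3 -c "
from h import *
plan((.4547,-.0685,.092));print(get_state()['q'])"
```

```text
0.93 [170. 214.  76.  62.] [ 0.374 -0.106  0.06 ] (array([ 0.38624583, -0.08582523]), np.float64(0.35416894727239556))
0.75 [271. 319.  65.  34.] [ 0.462 -0.172  0.06 ] (array([ 0.46668845, -0.19739561]), np.float64(0.38180016195897837))
0.7 [292. 171.  67.  99.] [ 0.455 -0.07   0.06 ] (array([ 0.45442037, -0.06725159]), np.float64(0.9544069617062317))
t 21.22 pos [ 0.455  -0.0685  0.1386] xaxis [-0.009  0.005 -1.   ] jaw 0.239 q7 -0.8 open 0.605 F [0.4 0.  0.1]
  -> delta [4.66 0.   0.02] yaw 0 dist 4.7
[ 0.58945835  0.84337589 -0.90990334  2.12441117  1.05215717  0.73853218
 -0.79841332]
```

View pics/w12.png

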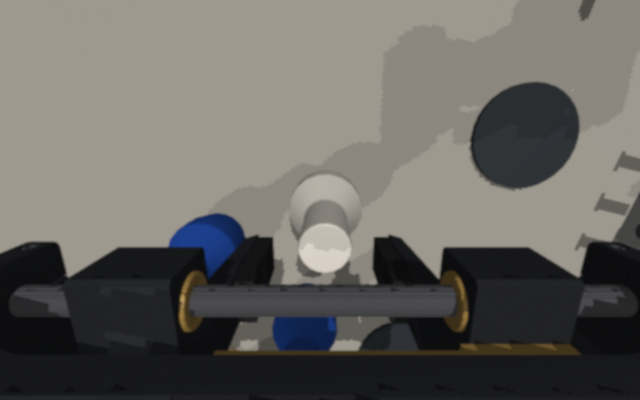

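Request:
apply_moves(
  delta_pos=[
    [1.5,0,0],
    [3,0,0],
    [4,0,0],
    [4.6,0,0],
    [4.66,0,0],
    [4.66,0,0],
  ],
  yaw=[0,0,0,0,0,0],
  gripper=[60,60,60,60,60,60],
)

```text
clock: 21.72
tool_pos: [0.4549, -0.0682, 0.0923]
eef_rot: [0.436, 0.56, -0.437, 0.553]
contact_force: [0.1, 0.5, 0.2]
opening: 0.601
```

```bash
python3 -c "
from h import *
plan((.4547,-.0683,.092))"
```

```text
t 21.72 pos [ 0.4549 -0.0682  0.0923] xaxis [-0.009  0.005 -1.   ] jaw 0.239 q7 -0.92 open 0.601 F [0.1 0.5 0.2]
  -> delta [ 0.03 -0.02  0.01] yaw 0 dist 0.0
```

Request:
apply_moves(
  delta_pos=[
    [0,0,0],
    [0,0,0],
    [0,0,0],
    [0,0,0],
    [0,0,0],
    [0,0,0],
    [-0.5,0,0],
    [-1.5,0,0],
    [-3,0,0],
    [-4,0,0],
  ],
  yaw=[0,0,0,0,0,0,0,0,0,0],
  gripper=[40,20,20,20,20,20,20,20,20,20],
  force=20,
)

```text
clock: 22.55
tool_pos: [0.4549, -0.0683, 0.133]
eef_rot: [0.436, 0.56, -0.437, 0.552]
contact_force: [0.5, 1.3, -3.3]
opening: 0.335
```

```bash
python3 -c "
from h import *
snapshot('wrist');plan((.610,.0258,.16))
im=snapshot('side');cv2.imwrite(f'pics/s13.png',im[:,:,::-1])"
```

```text
t 22.6 pos [ 0.4558 -0.0682  0.1343] xaxis [-0.007  0.005 -1.   ] jaw 0.239 q7 -0.81 open 0.336 F [ 1.4  0.6 -1.1]
  -> delta [-2.63 17.2  -5.49] yaw 0 dist 18.2
```

View pics/s13.png

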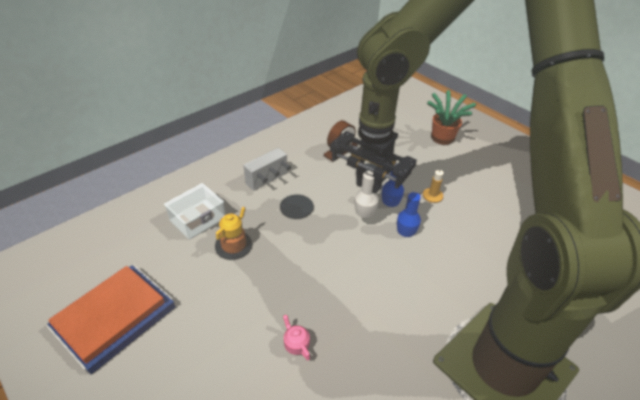

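Request:
apply_moves(
  delta_pos=[
    [-1.5,0.5,-0.2],
    [-2.6,2,-0.6],
    [-2.6,4,-1.3],
    [-2.6,7,-2.2],
    [-2.6,10,-3.2],
    [-2.6,13,-4.1],
    [-2.6,15.5,-4.9],
    [-2.6,16.8,-5.4],
    [-2.6,17.2,-5.49],
    [-2.6,17.2,-5.49],
  ],
  yaw=[0,0,0,0,0,0,0,0,0,0],
  gripper=[20,20,20,20,20,20,20,20,20,20],
)

```text
clock: 23.48
tool_pos: [0.6098, 0.026, 0.1577]
eef_rot: [0.436, 0.56, -0.437, 0.553]
contact_force: [0.0, -0.7, -3.9]
opening: 0.335
```

```bash
python3 -c "
from h import *
for i in range(4):snapshot('wrist')
plan((.610,.0258,.115));print(get_state()['q'])
im=snapshot('wrist');cv2.imwrite(f'pics/w14.png',im[:,:,::-1])"
```

```text
t 23.68 pos [0.6088 0.0241 0.1583] xaxis [-0.008  0.004 -1.   ] jaw 0.238 q7 -0.64 open 0.338 F [-1.3  0.6 -3.7]
  -> delta [ 4.33  0.19 -0.12] yaw 0 dist 4.3
[ 0.36826182  0.95260899 -0.9364327   1.66950808  0.88185591  1.00562863
 -0.64314837]
```

View pics/w14.png

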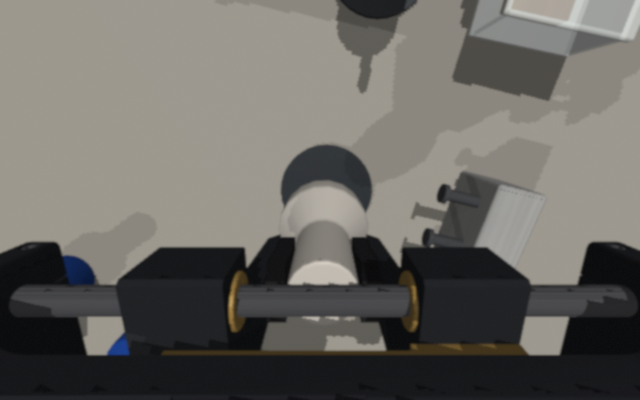

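Request:
apply_moves(
  delta_pos=[
    [1,0.19,-0.12],
    [2,0.19,-0.12],
    [3.2,0.19,-0.12],
    [4.3,0.19,-0.12],
    [5,0.19,-0.12],
    [5.4,0.19,-0.12],
    [5.6,0.19,-0.12],
    [5.6,0.19,-0.12],
    [5.6,0.19,-0.12],
  ],
  yaw=[0,0,0,0,0,0,0,0,0],
  gripper=[20,20,20,20,20,20,20,20,20],
)

```text
clock: 24.48
tool_pos: [0.6104, 0.0263, 0.1028]
eef_rot: [0.437, 0.559, -0.437, 0.553]
contact_force: [0.4, -0.4, -2.5]
opening: 0.338
```

```bash
python3 -c "
from h import *
for i in range(3):snapshot('wrist')
plan((.610,.0258,.0975))"
```

```text
t 24.63 pos [0.6105 0.0262 0.1031] xaxis [-0.007  0.004 -1.   ] jaw 0.238 q7 -0.7 open 0.338 F [ 0.4 -0.2 -2.1]
  -> delta [ 0.56 -0.06  0.03] yaw 0 dist 0.6
```

Request:
apply_moves(
  delta_pos=[
    [0.1,-0.05,0.03],
    [0.2,-0.05,0.03],
    [0.3,-0.05,0.03],
    [0.38,-0.05,0.03],
    [0.42,-0.05,0.03],
    [0.42,-0.05,0.03],
  ],
  yaw=[0,0,0,0,0,0],
  gripper=[20,20,20,20,20,20],
)

```text
clock: 25.13
tool_pos: [0.61, 0.0258, 0.0987]
eef_rot: [0.437, 0.559, -0.437, 0.553]
contact_force: [-0.0, 0.5, -2.8]
opening: 0.337
```

```bash
python3 -c "
from h import *
for i in range(2):snapshot('wrist')
plan((.610,.0258,.0975))"
```

```text
t 25.23 pos [0.6101 0.0258 0.0989] xaxis [-0.007  0.004 -1.   ] jaw 0.238 q7 -0.71 open 0.337 F [-0.1  1.2 -3. ]
  -> delta [ 0.14 -0.01  0.  ] yaw 0 dist 0.1
```

Request:
apply_moves(
  delta_pos=[
    [0.05,0,0],
    [0.1,0,0],
    [0.15,0,0],
    [0.18,0,0],
    [0.18,0,0],
  ],
  yaw=[0,0,0,0,0],
  gripper=[20,20,20,20,20],
)

```text
clock: 25.65
tool_pos: [0.6103, 0.0259, 0.0979]
eef_rot: [0.437, 0.559, -0.437, 0.553]
contact_force: [-2.2, -1.6, 5.9]
opening: 0.335
```

```bash
python3 -c "
from h import *
plan((.610,.0258,.0975))"
```

```text
t 25.65 pos [0.6103 0.0259 0.0979] xaxis [-0.006  0.004 -1.   ] jaw 0.238 q7 -0.71 open 0.335 F [-2.2 -1.6  5.9]
  -> delta [ 0.04 -0.03  0.01] yaw 0 dist 0.0
```

Contact made. Release and rise.

Request:
apply_moves(
  delta_pos=[
    [0,0,0],
    [0,0,0],
    [0,0,0],
    [0,0,0],
    [0,0,0],
    [0,0,0],
    [-2,0,0],
    [-5,0,0],
    [-9,0,0],
    [-12,0,0],
  ],
  yaw=[0,0,0,0,0,0,0,0,0,0],
  gripper=[36,39,43,48,54,60,60,60,60,60],
)

```text
clock: 26.48
tool_pos: [0.6112, 0.026, 0.2201]
eef_rot: [0.437, 0.559, -0.437, 0.553]
contact_force: [0.5, 0.2, -0.0]
opening: 0.603
```

```bash
python3 -c "
from h import *
j=np.arctan2(-.06,.10)
plan((.4015,-.284,.215),j);print(get_state()['q'],j)
for cam in['top','side']:
  im=snapshot(cam);p=camera_params(cam);cv2.imwrite(f'pics/{cam}15.png',im[:,:,::-1])
  for d in silhouettes('vase',cam):
    if d['score']>.3:
      ys,xs=np.nonzero(d['mask']);print(cam,d['score'],d['bbox'],fit(p,'vase',d['mask'],back(p,[xs.mean(),ys.mean()],.06)[0][:2],z0=.005))
"
```

```text
t 26.48 pos [0.6112 0.026  0.2201] xaxis [-0.005  0.005 -1.   ] jaw 0.239 q7 -0.58 open 0.603 F [ 0.5  0.2 -0. ]
  -> delta [  0.46 -27.7   25.17] yaw 0.779 dist 37.4
[ 0.38695554  0.88131235 -0.9880724   1.61434493  0.79858213  1.10182337
 -0.5789932 ] -0.5404195002705842
top 0.89 [374.4, 263.0, 31.4, 29.6] (array([ 0.36652167, -0.13046574]), np.float64(0.9555716091746433))
top 0.67 [396.3, 219.9, 33.3, 26.6] (array([ 0.46348121, -0.18170373]), np.float64(0.9049761292691884))
side 0.89 [286.0, 169.7, 22.2, 46.3] (array([0.61083024, 0.02394428]), np.float64(0.9264205512078938))
side 0.77 [382.6, 161.7, 23.1, 46.7] (array([ 0.45936263, -0.17708569]), np.float64(0.9307705392073482))
```

View pics/side15.png

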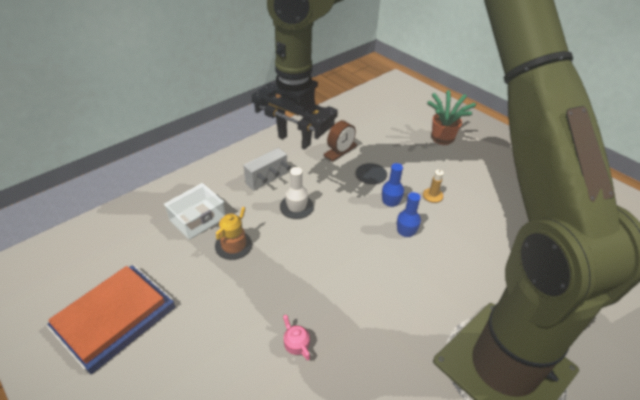

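Request:
apply_moves(
  delta_pos=[
    [0,-1,1],
    [0,-3.5,3],
    [0,-6.5,5.8],
    [0,-9.5,8.6],
    [0,-12.5,11.4],
    [0,-15.5,14],
    [0,-18.5,16.8],
    [0,-21.5,19.5],
    [0,-24.5,22.2],
    [0,-26,23.6],
  ],
  yaw=[0.08,0.16,0.24,0.32,0.4,0.48,0.56,0.64,0.72,0.78],
  gripper=[60,60,60,60,60,60,60,60,60,60],
)

```text
clock: 27.52
tool_pos: [0.4089, -0.2698, 0.2161]
eef_rot: [-0.614, -0.348, 0.62, -0.342]
contact_force: [0.1, -0.2, -0.4]
opening: 0.603
```

```bash
python3 -c "
from h import *
for i in range(2):snapshot('wrist')
j=np.arctan2(-.06,.10)
plan((.4015,-.284,.18),j);print(get_state()['q'],j)"
```

```text
t 27.62 pos [ 0.4097 -0.2695  0.2162] xaxis [-0.011  0.003 -1.   ] jaw -0.551 q7 -0.82 open 0.604 F [ 0.7 -0.6 -0.6]
  -> delta [3.62 0.1  1.65] yaw -0.011 dist 4.0
[ 1.00141824  0.69701616 -0.8531177   1.97438487  0.72302847  0.82037719
 -0.81874556] -0.5404195002705842
```

Request:
apply_moves(
  delta_pos=[
    [0,0.1,0.6],
    [0,0.1,1.2],
    [0.5,0.1,1.65],
    [1.5,0.1,1.65],
    [2.5,0.1,1.65],
    [2.5,0.1,1.65],
    [2.5,0.1,1.65],
  ],
  yaw=[0,0,0,0,0,0,0],
  gripper=[60,60,60,60,60,60,60],
)

```text
clock: 28.2
tool_pos: [0.4015, -0.2831, 0.1903]
eef_rot: [-0.614, -0.349, 0.62, -0.342]
contact_force: [-0.1, 1.4, 0.7]
opening: 0.601
```

```bash
python3 w.py candle_holder 0 0 w16; python3 -c "
from h import *
j=np.arctan2(-.06,.10)
plan((.4015,-.284,.05),j);print(get_state()['q'],j)
for cam in['top','side']:
  im=snapshot(cam);p=camera_params(cam)
  for d in silhouettes('candle_holder',cam):
    if d['score']>.3:
      ys,xs=np.nonzero(d['mask']);print(cam,d['score'],d['bbox'],fit(p,'candle_holder',d['mask'],back(p,[xs.mean(),ys.mean()],.03)[0][:2]))
"
```

```text
t 28.3 pos [ 0.4021 -0.2834  0.1912] xaxis [-0.011  0.003 -1.   ] jaw -0.55 q7 -0.83 open 0.599 F [0.  0.9 0.6]
  -> delta [14.12  0.14  0.04] yaw -0.01 dist 14.1
[ 1.01063299  0.73363085 -0.81970693  1.9949846   0.77702716  0.77368971
 -0.83099506] -0.5404195002705842
top 0.67 [445.6, 246.2, 29.6, 24.2] (array([ 0.40157423, -0.28430562]), np.float64(0.8975779967159278))
side 0.86 [422.0, 169.0, 21.3, 36.3] (array([ 0.40145397, -0.28404432]), np.float64(0.9212410501193318))
```

View pics/w16.png

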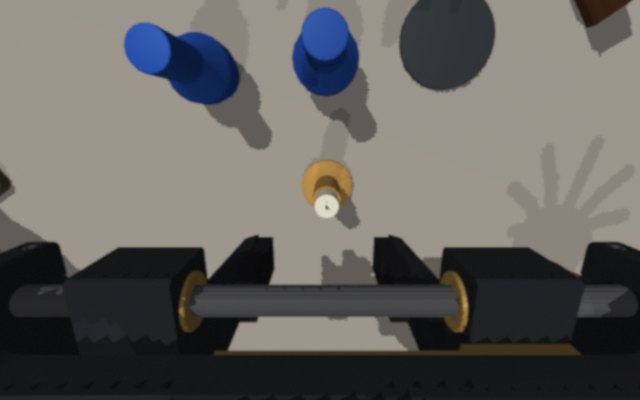

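Request:
apply_moves(
  delta_pos=[
    [1,0.1,0.04],
    [3,0.1,0.04],
    [5,0.1,0.04],
    [7,0.1,0.04],
    [9,0.1,0.04],
    [10.5,0.1,0.04],
    [12,0.1,0.04],
    [13,0.1,0.04],
    [13,0.1,0.04],
    [13,0.1,0.04],
  ],
  yaw=[0,0,0,0,0,0,0,0,0,0],
  gripper=[60,60,60,60,60,60,60,60,60,60],
)

```text
clock: 29.33
tool_pos: [0.401, -0.2842, 0.061]
eef_rot: [-0.614, -0.348, 0.62, -0.342]
contact_force: [-0.5, 0.1, 1.1]
opening: 0.6
```

```bash
python3 -c "
from h import *
plan((.4015,-.284,.049));print(get_state()['q'])
im=snapshot('wrist');cv2.imwrite(f'pics/w17.png',im[:,:,::-1])"
```

```text
t 29.33 pos [ 0.401  -0.2842  0.061 ] xaxis [-0.012  0.003 -1.   ] jaw -0.551 q7 -1.12 open 0.6 F [-0.5  0.1  1.1]
  -> delta [ 1.2   0.05 -0.05] yaw 0 dist 1.2
[ 0.86988575  0.92470788 -0.58323744  2.07166841  1.11040194  0.51607472
 -1.11728231]
```

View pics/w17.png

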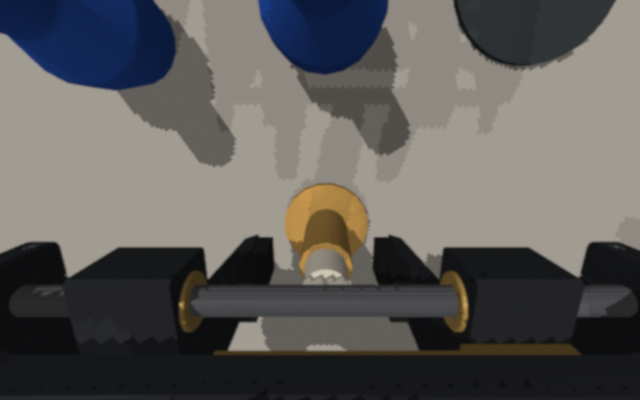

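Request:
apply_moves(
  delta_pos=[
    [0.4,0.05,-0.05],
    [0.8,0.05,-0.05],
    [1.1,0.05,-0.05],
    [1.15,0.05,-0.05],
    [1.15,0.05,-0.05],
  ],
  yaw=[0,0,0,0,0],
  gripper=[60,60,60,60,60],
)

```text
clock: 29.8
tool_pos: [0.4018, -0.2842, 0.0499]
eef_rot: [-0.614, -0.348, 0.62, -0.342]
contact_force: [0.3, 0.0, 0.8]
opening: 0.602
```

Request:
apply_moves(
  delta_pos=[
    [0,0,0],
    [0,0,0],
    [0,0,0],
    [0,0,0],
    [0,0,0],
    [0,0,0],
    [-0.5,0,0],
    [-1.5,0,0],
    [-3,0,0],
    [-4,0,0],
  ],
  yaw=[0,0,0,0,0,0,0,0,0,0],
  gripper=[40,15,15,15,15,15,15,15,15,15],
  force=25,
)

```text
clock: 30.63
tool_pos: [0.402, -0.2841, 0.0907]
eef_rot: [-0.614, -0.348, 0.62, -0.342]
contact_force: [0.4, 0.2, -2.9]
opening: 0.285
```

```bash
python3 -c "
from h import *
snapshot('wrist')
plan((.43,-.30,.14),-.3)
plan((.5753,-.223,.18),np.pi/2)
im=snapshot('side');cv2.imwrite(f'pics/s18.png',cv2.resize(im[80:240,300:500,::-1],None,fx=4,fy=3.5,interpolation=cv2.INTER_CUBIC))"
```

```text
t 30.68 pos [ 0.4028 -0.2845  0.092 ] xaxis [-0.009  0.002 -1.   ] jaw -0.551 q7 -1.04 open 0.284 F [ 0.2  0.1 -1.7]
  -> delta [-4.82  3.09 -0.09] yaw -0.251 dist 5.7
t 30.68 pos [ 0.4028 -0.2845  0.092 ] xaxis [-0.009  0.002 -1.   ] jaw -0.551 q7 -1.04 open 0.284 F [ 0.2  0.1 -1.7]
  -> delta [ -8.94  11.41 -14.24] yaw 1.02 dist 20.3
```

View pics/s18.png

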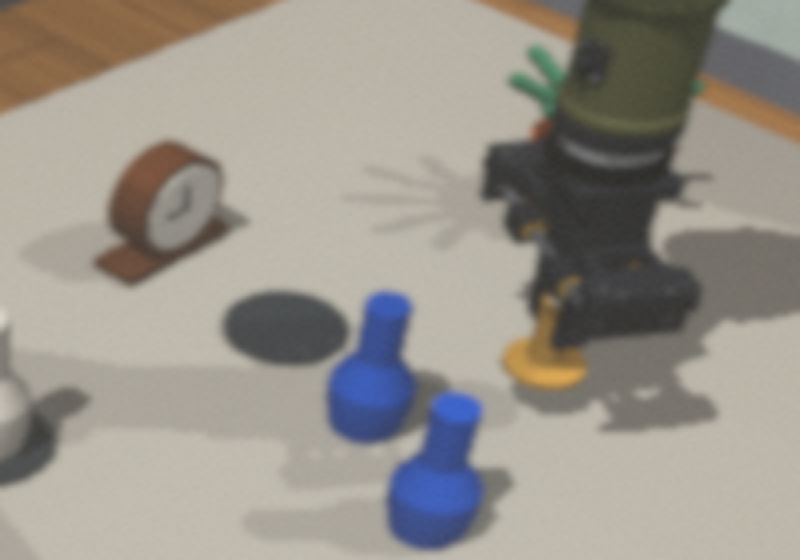

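Request:
apply_moves(
  delta_pos=[
    [-2,0,0],
    [-5,0,0],
    [-7.5,0.4,-0.5],
    [-8.9,1.5,-2],
    [-8.9,3.2,-4],
    [-8.9,5,-6.4],
    [-8.9,7,-8.8],
    [-8.9,9,-11.2],
    [-8.9,10.8,-13.5],
    [-8.9,11.41,-14.24],
  ],
  yaw=[0,0,0.08,0.16,0.24,0.32,0.4,0.5,0.6,0.65],
  gripper=[15,15,15,15,15,15,15,15,15,15],
)

```text
clock: 31.57
tool_pos: [0.5795, -0.2194, 0.1782]
eef_rot: [-0.694, -0.132, 0.697, -0.128]
contact_force: [-0.1, 0.5, -2.4]
opening: 0.289
```

```bash
python3 -c "
from h import *
for i in range(3):snapshot('wrist')
plan((.5753,-.223,.1));print(get_state()['q'])
im=snapshot('wrist');cv2.imwrite(f'pics/w19.png',im[:,:,::-1])"
```

```text
t 31.72 pos [ 0.5748 -0.2224  0.1775] xaxis [-0.011  0.002 -1.   ] jaw -1.198 q7 -1.43 open 0.288 F [-0.6  0.  -3.3]
  -> delta [ 7.75  0.12 -0.1 ] yaw 0 dist 7.8
[ 0.6280377   0.8363416  -0.6212345   1.63868968  0.59675093  0.87683294
 -1.43297199]
```

View pics/w19.png

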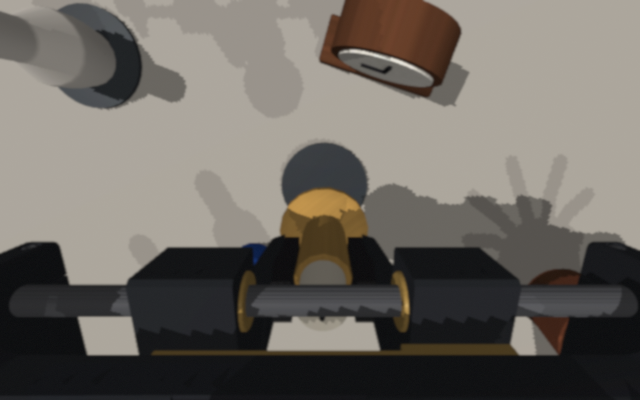

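Request:
apply_moves(
  delta_pos=[
    [1.5,0.1,-0.1],
    [3.5,0.1,-0.1],
    [5.5,0.1,-0.1],
    [7.5,0.1,-0.1],
    [9,0.1,-0.1],
    [10.3,0.1,-0.1],
    [11,0.1,-0.1],
    [11.4,0.1,-0.1],
    [11.4,0.1,-0.1],
    [11.4,0.1,-0.1],
  ],
  yaw=[0,0,0,0,0,0,0,0,0,0],
  gripper=[15,15,15,15,15,15,15,15,15,15],
)

```text
clock: 32.6
tool_pos: [0.5738, -0.2241, 0.0639]
eef_rot: [-0.691, -0.132, 0.699, -0.129]
contact_force: [0.6, -0.1, -3.1]
opening: 0.287
```

```bash
python3 -c "
from h import *
for i in range(3):snapshot('wrist')
plan((.5753,-.223,.055))"
```

```text
t 32.75 pos [ 0.5742 -0.2241  0.0644] xaxis [-0.011  0.001 -1.   ] jaw -1.2 q7 -1.54 open 0.282 F [ 0.4 -0.1 -2.9]
  -> delta [ 0.94 -0.06 -0.15] yaw 0 dist 1.0
```

Request:
apply_moves(
  delta_pos=[
    [0.1,-0.06,-0.15],
    [0.3,-0.06,-0.15],
    [0.5,-0.06,-0.15],
    [0.62,-0.06,-0.15],
    [0.7,-0.06,-0.15],
    [0.7,-0.06,-0.15],
  ],
  yaw=[0,0,0,0,0,0],
  gripper=[15,15,15,15,15,15],
)

```text
clock: 33.25
tool_pos: [0.5751, -0.223, 0.0571]
eef_rot: [-0.691, -0.132, 0.699, -0.129]
contact_force: [-0.2, -0.1, -2.6]
opening: 0.287
```

```bash
python3 -c "
from h import *
for i in range(2):snapshot('wrist')
plan((.5753,-.223,.055))"
```

```text
t 33.35 pos [ 0.5753 -0.2229  0.0573] xaxis [-0.011  0.001 -1.   ] jaw -1.2 q7 -1.54 open 0.286 F [ 0.3  0.  -1.9]
  -> delta [ 0.23  0.01 -0.  ] yaw 0 dist 0.2
```

Request:
apply_moves(
  delta_pos=[
    [0.05,0,0],
    [0.1,0,0],
    [0.15,0,0],
    [0.2,0,0],
    [0.2,0,0],
  ],
  yaw=[0,0,0,0,0],
  gripper=[15,15,15,15,15],
)

```text
clock: 33.77
tool_pos: [0.5752, -0.223, 0.0553]
eef_rot: [-0.691, -0.132, 0.699, -0.129]
contact_force: [0.4, 0.1, -2.9]
opening: 0.286
```

Request:
apply_moves(
  delta_pos=[
    [0.05,0,0],
    [0.1,0,0],
    [0.13,0,0],
    [0.13,0,0],
  ],
  yaw=[0,0,0,0],
  gripper=[15,15,15,15],
)

```text
clock: 34.1
tool_pos: [0.5751, -0.2232, 0.055]
eef_rot: [-0.691, -0.131, 0.699, -0.13]
contact_force: [-3.1, -0.2, 6.3]
opening: 0.285
```

Contact. Release and rise.

Request:
apply_moves(
  delta_pos=[
    [0,0,0],
    [0,0,0],
    [0,0,0],
    [0,0,0],
    [0,0,0],
    [0,0,0],
    [-1,0,0],
    [-4,0,0],
    [-8,0,0],
    [-12,0,0],
  ],
  yaw=[0,0,0,0,0,0,0,0,0,0],
  gripper=[31,34,38,43,50,58,60,60,60,60],
)

```text
clock: 34.93
tool_pos: [0.5757, -0.2228, 0.1763]
eef_rot: [-0.69, -0.132, 0.699, -0.129]
contact_force: [0.9, -0.4, 0.7]
opening: 0.6
```

Request:
apply_moves(
  delta_pos=[
    [-2,0,0.5],
    [-4,0,2],
    [-6,0,4],
    [-6,0,7],
    [-6,0,10],
    [-6,0,13],
    [-6,0,16],
    [-6,0,18],
    [-6,0,18],
  ],
  yaw=[0,0,0,0,0,0,0,0,0],
  gripper=[60,60,60,60,60,60,60,60,60],
)

```text
clock: 35.68
tool_pos: [0.4035, -0.2906, 0.2386]
eef_rot: [-0.689, -0.13, 0.702, -0.128]
contact_force: [-0.6, 0.2, -0.5]
opening: 0.598
```

```bash
python3 -c "
from h import *
plan((.4,-.3,.3))
for cam in['top','side']:
  im=snapshot(cam);p=camera_params(cam);cv2.imwrite(f'pics/{cam}20.png',im[:,:,::-1])
  for n,z0 in(('vase',.005),('candle_holder',.005),('teapot',.045),('riser',.005)):
   for d in silhouettes(n,cam):
    if d['score']>.3:
      ys,xs=np.nonzero(d['mask']);print(cam,n,round(d['score'],2),np.round(d['bbox']),fit(p,n,d['mask'],back(p,[xs.mean(),ys.mean()],z0+.03)[0][:2],z0=z0))
  for n in('key_block','acrylic_box','clock'):
   for d in silhouettes(n,cam):
    if d['score']>.3:
      ys,xs=np.nonzero(d['mask']);print(cam,n,round(d['score'],2),np.round(d['bbox']),xs.mean(),ys.mean())
"
```

```text
t 35.68 pos [ 0.4035 -0.2906  0.2386] xaxis [-0.018 -0.001 -1.   ] jaw -1.204 q7 -1.26 open 0.598 F [-0.6  0.2 -0.5]
  -> delta [-6.13  0.71  0.77] yaw 0 dist 6.2
top vase 0.96 [396. 221.  33.  26.] (array([ 0.46295395, -0.18110424]), np.float64(0.9319740330986559))
top vase 0.95 [300. 148.  27.  30.] (array([0.6103566 , 0.02552649]), np.float64(0.9133192389006343))
top vase 0.69 [371. 263.  32.  32.] (array([ 0.36601545, -0.13105605]), np.float64(0.9074857458157072))
top vase 0.53 [183.  84.  61.  50.] (array([0.74427302, 0.26442002]), np.float64(0.31221843627798485))
top candle_holder 0.94 [414. 170.  27.  23.] (array([ 0.57520283, -0.2240353 ]), np.float64(0.9398663697104677))
top teapot 0.85 [185. 286.  28.  48.] (array([0.31000306, 0.26614339]), np.float64(0.7550211416490487))
top teapot 0.82 [195. 155.  48.  25.] (array([0.60780392, 0.22539326]), np.float64(0.798286530223703))
top riser 0.64 [218. 165.  23.  18.] (array([0.59077872, 0.20847449]), np.float64(0.2641148325358852))
top key_block 0.59 [292.  84.  57.  39.] 317.14757969303423 102.58264462809917
top acrylic_box 0.58 [
[... 302 characters left out ...]
66642]), np.float64(0.9101856112900751))
side candle_holder 0.89 [362. 145.  21.  34.] (array([ 0.57397111, -0.22384214]), np.float64(0.9206300657592904))
side teapot 0.97 [216. 209.  29.  29.] (array([0.60837656, 0.22513436]), np.float64(0.7797342893293969))
side teapot 0.95 [282. 314.  27.  48.] (array([0.28247725, 0.29791487]), np.float64(0.7855009107468124))
side riser 0.64 [218. 235.  28.  16.] (array([0.60723006, 0.22728199]), np.float64(0.501680986178558))
side key_block 0.74 [245. 146.  47.  46.] 266.2603174603175 168.89920634920634
side acrylic_box 0.68 [167. 186.  54.  52.] 195.45319961795607 210.8261700095511
side clock 0.87 [328. 121.  30.  40.] 340.5680345572354 140.292656587473
```

View pics/side20.png

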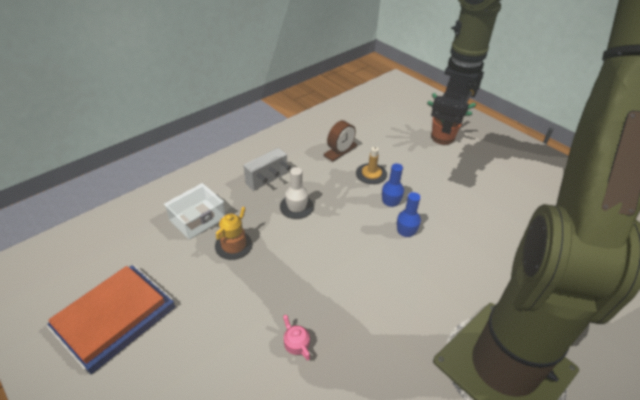

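View pics/top20.png

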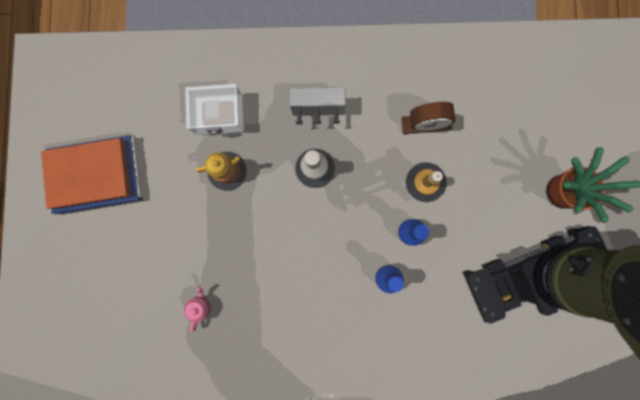

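```bash
python3 -c "
from plant import *
print(finish_job())"
```

```text
the job is handed in; nothing more can be done
None
```

I handed the job in at about 37 s on the robot's clock. The riser stands on the coaster in front of the acrylic box with the teapot on top, the white vase on the coaster in front of the key hook block, and the candle holder on the coaster in front of the clock.

**Placement:** By the top and side cameras, each thing is within about 2 mm of where it should be centred.
- **Riser and coaster:** 0.6 mm apart, measured before the teapot went on.
- **Teapot:** about 1–2 mm off the riser's centre.
- **Vase:** about 0.5 mm off in the top picture. The last side picture did not report the white vase. The earlier side reading, just after release, put it 2 mm off.
- **Candle holder:** about 1–1.5 mm off.

**Standing things:** Everything looked upright in the final pictures. The key hook block, acrylic box and clock were within a pixel of where they started, and the pink and blue look-alikes were not touched.

**Set-down forces:** The contact force read at each set-down was at most about 6 N.

**What went wrong or disagreed:**
- The first try at gripping the riser came in off-centre because the last joint was near its range limit. It nudged the riser about 4 mm on the table. I let go, turned the gripper half a turn and gripped it properly.
- The tool stayed tilted by about 1° for the rest of the job.
- The teapot touched the riser about 2 mm higher than I had worked out. The pictures showed it resting flat on the riser, so I released it there.
- The last detections of the riser are not reliable because the teapot hides most of it.

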